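# Complete the microscope optics kit

### The job

Complete the microscope kit in the tray: stand the condenser upright, metal top up, in the middle of the cork pad, lay the filter centred on top of the condenser, and stand the objective, nose up, midway between the condenser and the eyepiece that is already in the tray, in line with them. Stand the oil bottle directly behind the objective (on the side away from the robot, square to that row), 7 cm from it centre to centre. The tray already has its eyepiece, so leave that one, the duplicate eyepiece on the mat, the jar and the tin where they are.

Things in the scene. Friction and masses are not known exactly. Their poses are not given: they have to be found in the camera images.
- tray: shallow aluminium kit tray, fixed: 190 mm (its x) by 290 mm (its y), floor 4 mm thick, low rim 4 mm thick and 12 mm high. Origin at the centre of its underside, z up; its x points to its back, away from the robot, y along its length to the left. It lies turned up to 9 degrees. The row of cork pad and eyepiece runs along y at x = -45 mm, one near each end (y = +90 and -90 mm), either way round
- pad: round cork pad fixed on the tray's floor, 70 mm across, 4 mm thick, near one end of the tray. Origin at the centre of its underside; its axes are those of the tray
- kit_eyepiece_center (a point): microscope eyepiece standing upright on its black rubber eyecup (36 mm across, 30 mm high) with its bright metal barrel (25 mm across, 30 mm high) on top, 60 mm tall in all; it stands in the tray, in line with the cork pad and 180 mm from it. Point at its centre, 30 mm above its foot
- spare_eyepiece_center (a point): microscope eyepiece standing upright on its black rubber eyecup (36 mm across, 30 mm high) with its bright metal barrel (25 mm across, 30 mm high) on top, 60 mm tall in all; the duplicate, on the grey mat at the start. Point at its centre, 30 mm above its foot. The mat is 3 mm thick, so all that stands on it has its foot 3 mm above the bench
- condenser_center (a point): microscope condenser, on the grey mat at the start: stepped upright cylinder, black lower body 50 mm across and 30 mm high, above it a flat-topped bright metal top 38 mm across and 18 mm high (48 mm in all). Point on its axis, 24 mm above its foot; z up
- filter_center (a point): filter in its holder, on the grey mat at the start: flat black disc with a small round glass window, 42 mm across, 14 mm thick, lying flat. Point at its centre, 7 mm above its foot; z up
- objective_center (a point): microscope objective, on the grey mat at the start: bright metal cylinder with black bands, 27 mm across and 32 mm high, above it a cone that narrows to a 10 mm nose, 48 mm tall in all, standing nose up. Point on its axis, 24 mm above its foot; z up
- bottle_center (a point): small closed oil bottle, on the grey mat at the start: amber glass, 30 mm across and 36 mm high, then a sloping shoulder and a black cap 19 mm across, 60 mm tall in all. Point on its axis, 30 mm above its foot; z up
- jar_center (a point): specimen jar with a screw lid, on the grey mat at the start: white, 52 mm across, 52 mm tall; not part of the kit. Point at its centre, 26 mm above its foot
- tin_center (a point): flat steel tin in a back corner of the tray, 34 x 52 x 18 mm; it stays. Point at its centre, 9 mm above its foot
Not all that is in view belongs to the job. Leave any yellow look-alike of the part that bears objective_center alone.

How it is judged:
By the outcome, as a careful person would: the job done as asked, in the order asked, and still so for the second after the job is handed in, with the robot touching nothing.
It also fails if it takes over 112 s, if anything falls off the work surface, if the arm or the gripper's body presses on something with over 40 N, if the wrist force passes 120 N, or if a joint passes its speed limit or range.

### The arm

A 7-joint arm with a two-finger parallel gripper is mounted at the origin on the work surface. World frame = base frame: x ahead of the robot, y to its left, z up, the work surface at z = 0. Lengths are in mm, angles in rad, forces in N, time in s.
With the tool pointing down it reaches from about 400 to 875 mm from the base axis. Payload 4.4 kg.
Tool frame: the origin (TCP) lies between the finger pads; the fingertips stand 11 mm ahead of it and the grasp point (between the pads) lies 8 mm behind it; y points along the fingers, x is the direction in which the jaws open and shut, and the axes are right-handed (so a half turn about y gives the same grasp; the last joint's range is limited). The gripper opens to 85 mm and grips with 20 to 120 N. Pads are 22 mm wide; open, the fingers measure 114 mm over their backs; the gripper's body (76 mm by 85 mm) begins 54 mm behind the grasp point. The pads swing forward as they close: fully open they stand 13 mm farther back than shut.
Start: joints at [-1.214, 0.628, 0.038, 1.517, -0.027, 0.996, -0.02], TCP at [266.684, 592.788, 242.313] pointing down, gripper open.
Joint ranges: [-3.06, 3.06], [-0.37, 2.12], [-1.25, 1.32], [0.18, 2.47], [-1.1, 4.24], [0.23, 1.98], [-2.94, 2.94]. Speed limits (rad/s): [2.57, 2.57, 3.14, 3.14, 3.14, 3.14, 3.14].

### API

Orientations are given as [roll, pitch, yaw] about the fixed x, y, z axes, in that order (R = Rz(yaw) Ry(pitch) Rx(roll)).
In Python, from cell import * gives the robot as it stands.
- The arm moves only by the shell command python3 -m jog 'ROWS'. ROWS is JSON, a list of rows, each an object of numbers: "x", "y", "z": the shift along the tool's x, y, z in mm; "ax", "ay", "az": the turn, a rotation vector about the tool's x, y, z in rad; "grip": the finger opening in mm, from 0 to 85.4. In form: [{"x": .., "y": .., "z": .., "ax": .., "ay": .., "az": .., "grip": ..}, ...]. A call has 1 to 5 rows; each row is the pose to reach, as a shift and turn from the pose commanded when the call began, along the tool's axes at that moment; what a row does not reach only later rows make up. A row lasts 1/10 s, in which the tool goes at most 50 mm and 8.59 degrees, less where a joint would pass 70% of its speed; a pose out of reach is approached as far as the arm can. A call with a gripper value outside its range is refused whole. The fingers move at their own pace and stop on an object; the grip force is fixed at half the most. Time passes only in rows, so rows that repeat a pose let the fingers close. It gives the time, the measured TCP pose, the force and the opening at its end, in the units of the state.
- read_state(): the state, without advancing time (a new reading comes with each control period).
- get_image(name): name is "scene" or "side" or "wrist"; returns a dict with "color" (480x640x3 uint8, red, green, blue), "vfov" (degrees; the focal length in pixels is half the picture's height over the tangent of half this angle, whatever the lens; pixels are square), "cx", "cy" (the principal point, pixels), "camera_from_world" (4x4, takes a point from world to camera coordinates). Camera axes: x right, y down, z forward; pixel columns grow to the right and rows downward; lengths in mm; the calibration is good to about 2 mm. The wrist camera is an equidistant fisheye: a pixel r from the principal point sees the ray r / f radians off the axis. A picture is of the moment at which its call begins. There is no depth.
- finish_job(): hands the job in, once; it reports no verdict.
The state is a dict: "clock": time; "qpos": joint angles; "qd": joint speeds; "tau": joint torques, N m; "eef_pos": TCP position; "tool_rot": TCP orientation; "force": force on the tool from outside, world axes, zero at the start; "torque": the same for the moment, N m; "width": finger opening in mm.
Only numpy, scipy, OpenCV 4.12 (cv2) and the standard library are available. Lean on these libraries where they do the work, as an engineer would, in place of code of your own. Each camera call takes 0.05 s, during which the arm holds its last target.

## Working session

There is one attempt and no reset: what is moved stays moved. The work goes in short steps, Python scripts to look and compute and a shell command to move; the robot and the scene stay as the last step left them, time stands still between calls to the robot, and variables do not carry over. Pictures are saved under pics/ and viewed, and the job is handed in when it is done.

```bash
ls; mkdir -p pics
python3 - <<'E'
from cell import *
import cv2
print(read_state())
for n in ["scene","side","wrist"]:
    d=get_image(n); cv2.imwrite(f"pics/{n}0.png",d["color"][:,:,::-1]); print(n,d["vfov"],d["cx"],d["cy"],d["camera_from_world"].tolist() if hasattr(d["camera_from_world"],'tolist') else d["camera_from_world"])
E
```

```text
pics
{'clock': 0.0, 'qpos': array([-1.21384241,  0.62935659,  0.03842778,  1.51833436, -0.02701543,
        0.99629766, -0.02000008]), 'qd': array([ 1.68034219e-05, -7.19344388e-04, -1.00482733e-03,  3.12873328e-04,
        8.68469554e-04,  1.20627201e-03,  8.79705995e-04]), 'tau': array([ 5.09896163e-04, -5.63409913e+01,  1.22732040e+00, -1.93446189e+01,
        1.12494457e-02,  1.08338177e-02, -2.32389033e-05]), 'eef_pos': array([266.39801109, 592.25771701, 241.39277972]), 'tool_rot': array([-1.57079973,  0.0018786 ,  1.14804616]), 'force': array([0.37226134, 0.3805245 , 0.00102345]), 'torque': array([-0.02423874,  0.01810779, -0.00045057]), 'width': 85.05133203124869}
scene 50.54294144596536 331.14176566647427 243.08367968973286 [[0.5695502178090924, 0.821766759648017, 0.017661883569242583, -329.84476762124643], [0.5326397908280769, -0.3526260437703967, -0.7693826918260255, -271.08255491472323], [-0.6260250814625864, 0.44760950167800995, -0.638543915002974, 1262.9074567047905], [0.0, 0.0, 0.0, 1.0]]
side 47.961460130996244 316.9895073589394 236.53741074488428 [[0.9635692041618595, -0.2671363023927949, 0.013137150938684623, -563.1727282864856], [-0.17033840734794084, -0.650802319906767, -0.7398926728831267, 143.4136236592896], [0.20620188110938148, 0.7107000326072004, -0.672596645753662, 810.8249485379747], [0.0, 0.0, 0.0, 1.0]]
wrist 65.70646984690485 328.2782541898306 243.28287709281773 [[0.410070204890703, 0.912051247861565, -0.0022244853475294995, -648.2646655553084], [0.8707554445242304, -0.39077512290426275, 0.29846232450775206, -37.987002229557696], [0.2713436619718788, -0.1243274892906749, -0.9544188244761157, 380.05269932455815], [0.0, 0.0, 0.0, 1.0]]
```

View pics.

View pics/scene0.png

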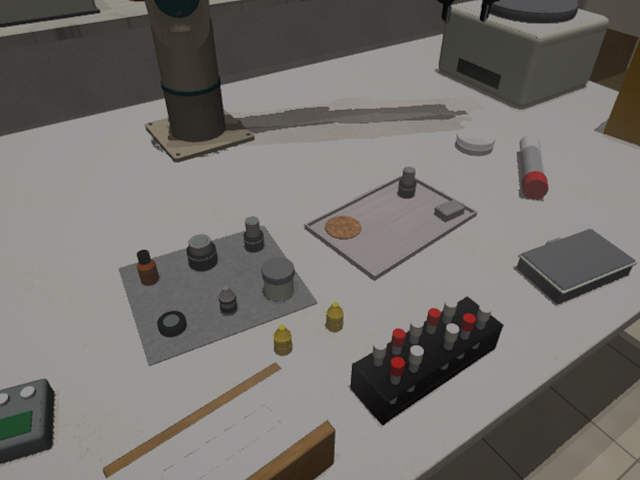

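View pics/side0.png

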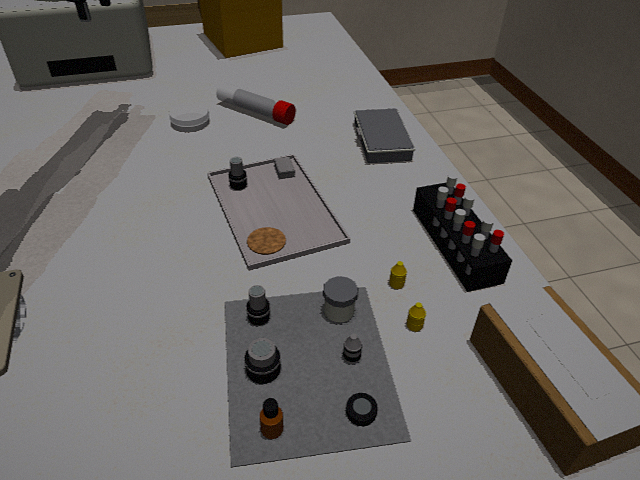

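View pics/wrist0.png

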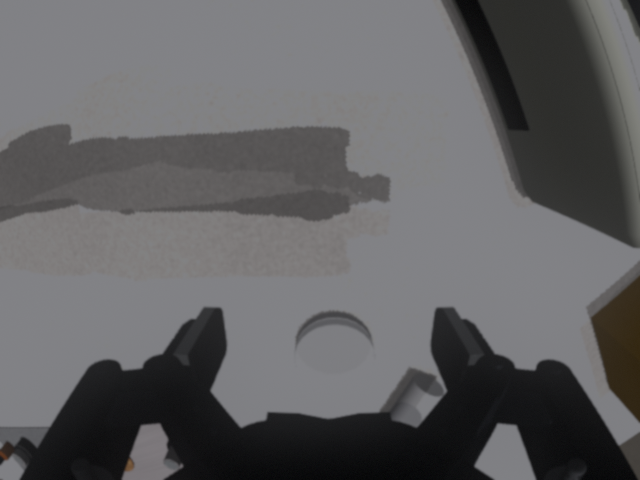

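```bash
cat > h.py <<'E'
import numpy as np, cv2
from cell import *
def crop(src,x0,y0,x1,y1,k,out):
    im=cv2.imread(src)[y0:y1,x0:x1]
    im=cv2.resize(im,None,fx=k,fy=k,interpolation=cv2.INTER_CUBIC)
    im=np.clip(im.astype(float)*1.5,0,255).astype(np.uint8)
    for x in range((x0+9)//10*10,x1,10):
        cv2.line(im,((x-x0)*k,0),((x-x0)*k,4 if x%50 else 12),(0,255,255),1)
        if x%20==0: cv2.putText(im,str(x),((x-x0)*k+1,20),0,.35,(0,0,255),1)
    for y in range((y0+9)//10*10,y1,10):
        cv2.line(im,(0,(y-y0)*k),(4 if y%50 else 12,(y-y0)*k),(0,255,255),1)
        if y%20==0: cv2.putText(im,str(y),(6,(y-y0)*k+4),0,.35,(0,0,255),1)
    cv2.imwrite(out,im)
E
python3 - <<'E'
from h import *
crop("pics/scene0.png",110,205,320,355,3,"pics/sc_mat.png")
crop("pics/scene0.png",295,155,485,280,4,"pics/sc_tray.png")
crop("pics/side0.png",215,270,415,465,3,"pics/si_mat.png")
crop("pics/side0.png",200,145,360,275,4,"pics/si_tray.png")
E
```

```text
(no output)
```

View pics/sc_mat.png

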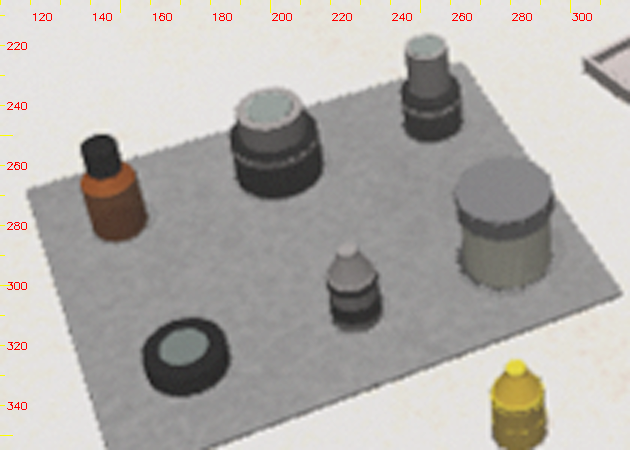

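View pics/sc_tray.png

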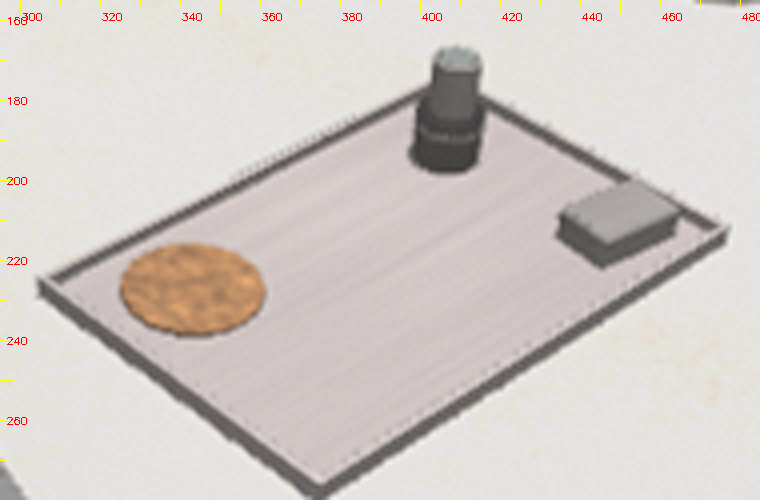

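View pics/si_mat.png

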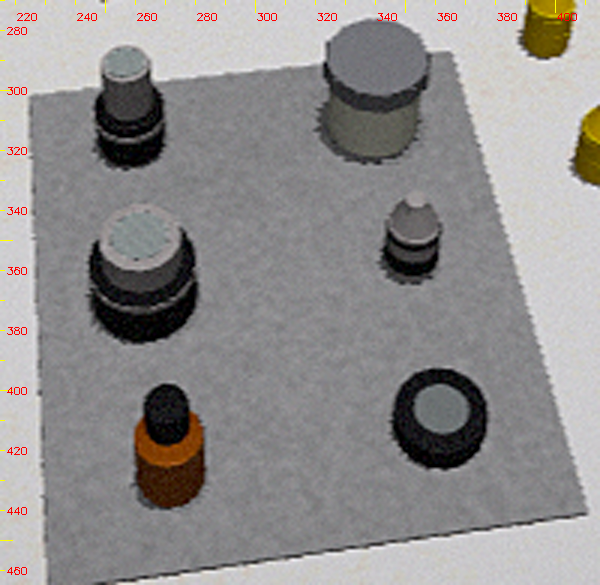

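View pics/si_tray.png

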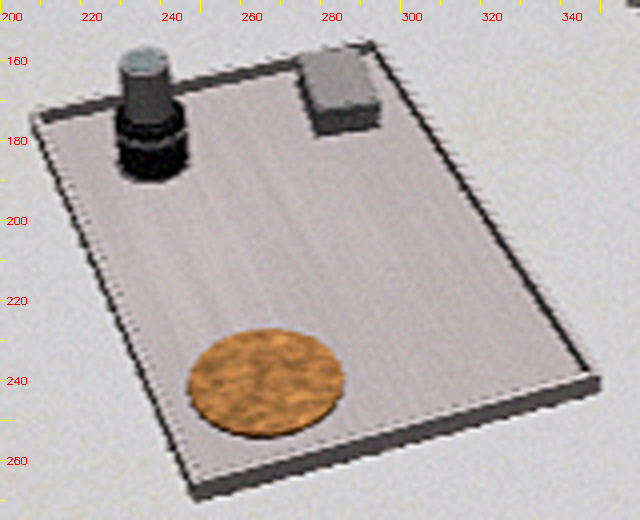

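```bash
cat >> h.py <<'E'
import pickle,os
def cam(n):
    d=get_image(n); T=np.array(d["camera_from_world"]); f=240/np.tan(np.radians(d["vfov"])/2)
    return dict(T=T,f=f,cx=d["cx"],cy=d["cy"],img=d["color"],fish=(n=="wrist"))
def ray(c,u,v):
    a=(u-c["cx"])/c["f"]; b=(v-c["cy"])/c["f"]
    if c["fish"]:
        r=np.hypot(a,b); s=np.sin(r)/r if r>1e-9 else 1; d=np.array([a*s,b*s,np.cos(r)])
    else: d=np.array([a,b,1.])
    R=c["T"][:3,:3]; return -R.T@c["T"][:3,3], R.T@d
def onz(c,u,v,z):
    o,d=ray(c,u,v); return (o+d*(z-o[2])/d[2])
def proj(c,P):
    P=np.atleast_2d(P); p=P@c["T"][:3,:3].T+c["T"][:3,3]
    if c["fish"]:
        r=np.hypot(p[:,0],p[:,1]); t=np.arctan2(r,p[:,2]); k=np.where(r>1e-9,t/np.maximum(r,1e-9),0); q=p[:,:2]*k[:,None]
    else: q=p[:,:2]/p[:,2:]
    return q*c["f"]+[c["cx"],c["cy"]]
def ring(x,y,z,r,n=60):
    t=np.linspace(0,2*np.pi,n); return np.c_[x+r*np.cos(t),y+r*np.sin(t),z+0*t]
E
python3 - <<'E'
from h import *
S=cam("scene");D=cam("side")
pickle.dump((S,D),open("cams.pkl","wb"))
a=lambda x,y:(110+x/3,205+y/3); b=lambda x,y:(215+x/3,270+y/3)
a4=lambda x,y:(295+x/4,155+y/4); b4=lambda x,y:(200+x/4,145+y/4)
L=dict(bottle=(a(100,147),b(166,399),63),cond=(a(269,109),b(141,237),51),filt=(a(184,347),b(441,407),17),obj=(a(347,250),b(417,199),51),
spare=(a(427,46),b(126,62),63),jar=(a(504,187),b(377,58),55),pad=(a4(192,289),b4(266,383),8),eye=(a4(457,59),b4(146,61),64))
for k,(p,q,z) in L.items():
    o1,d1=ray(S,*p);o2,d2=ray(D,*q)
    A=np.c_[d1,-d2];s=np.linalg.lstsq(A,o2-o1,rcond=None)[0];P1=o1+d1*s[0];P2=o2+d2*s[1]
    print(k,onz(S,*p,z).round(1),onz(D,*q,z).round(1),"tri",((P1+P2)/2).round(1),np.linalg.norm(P1-P2).round(1))
E
```

```text
bottle [ 448.6 -278.3   63. ] [ 446.3 -281.3   63. ] tri [ 446.3 -278.7   60.5] 1.9
cond [ 454.  -185.9   51. ] [ 453.1 -191.3   51. ] tri [ 453.  -187.1   48.6] 4.1
filt [ 565.3 -285.5   17. ] [ 565.6 -289.2   17. ] tri [ 565.5 -286.9   16.1] 3.4
obj [ 581.  -198.7   51. ] [ 580.9 -203.3   51. ] tri [ 581.1 -200.2   49.7] 3.8
spare [465.2 -90.5  63. ] [465.2 -95.8  63. ] tri [465.1 -91.7  61.4] 3.9
jar [ 587.9 -110.3   55. ] [ 587.9 -118.    55. ] tri [ 588.5 -112.6   53.1] 6.0
pad [512.5  73.6   8. ] [509.7  66.4   8. ] tri [510.3  74.    3.9] 4.5
eye [490.1 252.6  64. ] [490.2 246.1  64. ] tri [490.4 251.4  62.6] 3.7
```

```bash
cat >> h.py <<'E'
from scipy.spatial.transform import Rotation as Ro
def tool():
    s=read_state(); return np.array(s["eef_pos"]),Ro.from_euler("xyz",s["tool_rot"]).as_matrix(),s
def go(x,y,z,yaw):
    """delta in tool axes from the measured pose to TCP x,y,z, straight down with yaw"""
    p,R,s=tool(); d=R.T@(np.array([x,y,z])-p)
    Rt=Ro.from_euler("xyz",[-np.pi/2,0,yaw]).as_matrix()
    rv=Ro.from_matrix(R.T@Rt).as_rotvec()
    print("t",round(s["clock"],2),"pos",p.round(1),"rpy",np.round(s["tool_rot"],4),"w",round(s["width"],1),"F",np.round(s["force"],1))
    print("row xyz",d.round(1),"a",rv.round(4),"rows",max(np.linalg.norm(d)/50,np.degrees(np.linalg.norm(rv))/8.59).round(1))
E
python3 - <<'E'
from h import *
p,R,s=tool(); c=cam("wrist"); T=c["T"]
o=-T[:3,:3].T@T[:3,3]
print("cam in tool",R.T@(o-p)); print(R.T@T[:3,:3].T)
go(450,-187,250,0.11)
go(500,160,250,0.11)
E
```

```text
cam in tool [  -0.61270294 -131.12839842   77.31256799]
[[ 9.99999824e-01  4.06969154e-04 -4.32336854e-04]
 [ 5.34092448e-04 -2.98447259e-01  9.54425978e-01]
 [ 2.59392184e-04 -9.54426041e-01 -2.98447424e-01]]
t 0.3 pos [266.5 592.6 242. ] rpy [-1.5707e+00  7.0000e-04  1.1481e+00] w 85.5 F [-0.7 -0.  -0.6]
row xyz [-635.7   -7.6 -487.2] a [ 3.0000e-04  1.0381e+00 -6.0000e-04] rows 16.0
t 0.3 pos [266.5 592.6 242. ] rpy [-1.5707e+00  7.0000e-04  1.1481e+00] w 85.5 F [-0.7 -0.  -0.6]
row xyz [-298.8   -7.8 -390.4] a [ 3.0000e-04  1.0381e+00 -6.0000e-04] rows 9.8
```

Run:
```python
from h import *
go(500,190,240,0.11)
```

```text
t 0.3 pos [266.5 592.6 242. ] rpy [-1.5707e+00  7.0000e-04  1.1481e+00] w 85.5 F [-0.7 -0.  -0.6]
row xyz [-271.4    2.1 -378.1] a [ 3.0000e-04  1.0381e+00 -6.0000e-04] rows 9.3
```

```bash
python3 -m jog '[{"x":-271,"y":2,"z":-378,"ay":1.038},{"x":-271,"y":2,"z":-378,"ay":1.038},{"x":-271,"y":2,"z":-378,"ay":1.038},{"x":-271,"y":2,"z":-378,"ay":1.038},{"x":-271,"y":2,"z":-378,"ay":1.038}]'
python3 - <<'E'
from h import *
go(500,190,240,0.11)
E
```

```text
t 0.3 pos [266.5 592.6 242. ] rpy [-1.5707e+00  7.0000e-04  1.1481e+00] w 85.5 F [-0.7 -0.  -0.6]
row xyz [-271.4    2.1 -378.1] a [ 3.0000e-04  1.0381e+00 -6.0000e-04] rows 9.3$[0]: bad value
```

```bash
python3 -m jog '[{"x":-271,"y":2,"z":-378,"ax":0,"ay":1.038,"az":0,"grip":85},{"x":-271,"y":2,"z":-378,"ax":0,"ay":1.038,"az":0,"grip":85},{"x":-271,"y":2,"z":-378,"ax":0,"ay":1.038,"az":0,"grip":85},{"x":-271,"y":2,"z":-378,"ax":0,"ay":1.038,"az":0,"grip":85},{"x":-271,"y":2,"z":-378,"ax":0,"ay":1.038,"az":0,"grip":85}]'
```

```text
clock: 0.8
eef_pos: [392.9, 374.9, 241.5]
tool_rot: [-1.57, -0.001, 0.392]
force: [0.8, 0.3, -0.3]
width: 84.9
```

Run:
```python
from h import *
go(500,190,240,0.11)
```

```text
t 0.8 pos [392.9 374.9 241.5] rpy [-1.5704e+00 -5.0000e-04  3.9210e-01] w 84.9 F [ 0.8  0.3 -0.3]
row xyz [  28.3    1.4 -211.8] a [-0.0005  0.2821  0.0005] rows 4.3
```

```bash
python3 -m jog '[{"x":28,"y":1,"z":-212,"ax":0,"ay":0.282,"az":0,"grip":85},{"x":28,"y":1,"z":-212,"ax":0,"ay":0.282,"az":0,"grip":85},{"x":28,"y":1,"z":-212,"ax":0,"ay":0.282,"az":0,"grip":85},{"x":28,"y":1,"z":-212,"ax":0,"ay":0.282,"az":0,"grip":85},{"x":28,"y":1,"z":-212,"ax":0,"ay":0.282,"az":0,"grip":85}]'
python3 -m jog '[{"x":0,"y":0,"z":0,"ax":0,"ay":0,"az":0,"grip":85}]'
python3 - <<'E'
from h import *
c=cam("wrist"); pickle.dump(c,open("w1.pkl","wb")); cv2.imwrite("pics/w1.png",c["img"][:,:,::-1])
go(500,190,240,0.11)
E
```

```text
clock: 1.3
eef_pos: [503.1, 185.5, 240.8]
tool_rot: [-1.574, -0.002, 0.107]
force: [0.2, -0.2, 0.1]
width: 85.0
clock: 1.4
eef_pos: [501.5, 189.1, 240.5]
tool_rot: [-1.572, -0.001, 0.11]
force: [-0.8, 0.1, 0.5]
width: 85.0
t 1.45 pos [500.2 191.7 240.2] rpy [-1.5702e+00  3.0000e-04  1.1400e-01] w 85.0 F [ 0.4  0.7 -0.1]
row xyz [-0.4  0.2 -1.7] a [-0.0006  0.004  -0.0003] rows 0.0
```

View pics/w1.png

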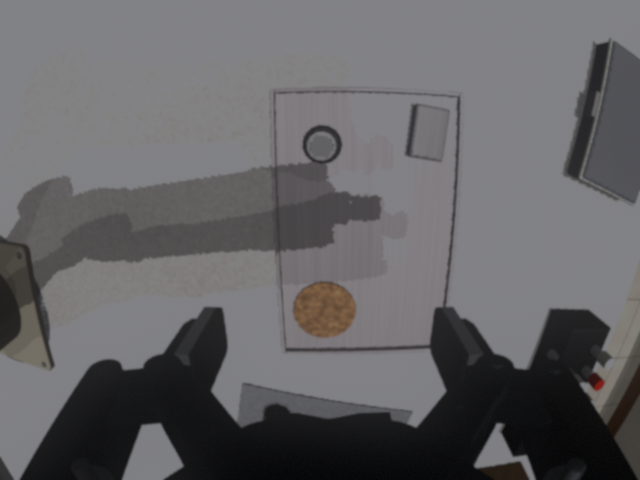

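Run:
```python
from h import *
crop("pics/w1.png",260,80,470,360,2,"pics/w1c.png")
crop("pics/w1.png",290,110,360,180,8,"pics/w1e.png")
c=pickle.load(open("w1.pkl","rb"))
hsv=cv2.cvtColor(c["img"],cv2.COLOR_RGB2HSV)
m=((hsv[:,:,0]>5)&(hsv[:,:,0]<25)&(hsv[:,:,1]>90)).astype(np.uint8); m[:, :280]=0;m[:,370:]=0;m[:270]=0;m[350:]=0
ys,xs=np.nonzero(m); P=np.array([onz(c,u,v,8) for u,v in zip(xs,ys)]); print("pad",P.mean(0),"diam",P.max(0)-P.min(0),len(P))
```

```text
pad [508.4075715   74.93054087   8.        ] diam [6.60545965e+01 6.65141610e+01 1.13686838e-13] 2535
```

View pics/w1e.png

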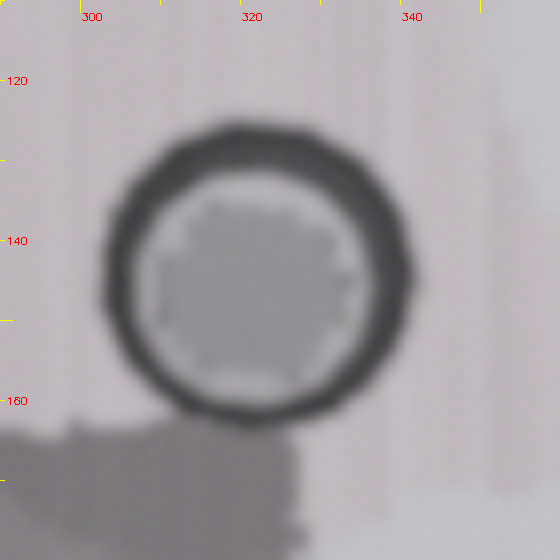

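View pics/w1c.png

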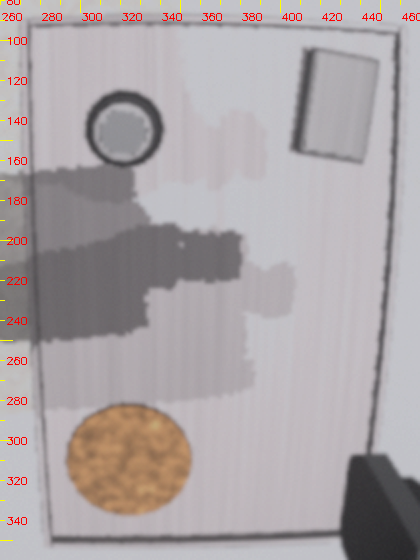

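Run:
```python
from h import *
c=pickle.load(open("w1.pkl","rb"))
print(onz(c,321.5,145.8,64),onz(c,322,144.3,34))
print("corners", [onz(c,u,v,12).round(1) for u,v in [(275,91),(459.5,95),(285.5,349.5)]])
```

```text
[487.87731382 251.35989942  64.        ] [487.77614059 251.43644996  34.        ]
corners [array([437.3, 298. ,  12. ]), array([616. , 319.1,  12. ]), array([469.5,  19.3,  12. ])]
```

Run:
```python
from h import *
go(453,-187,170,0.11)
```

```text
t 1.45 pos [500.2 191.7 240.2] rpy [-1.5702e+00  3.0000e-04  1.1400e-01] w 85.0 F [ 0.4  0.7 -0.1]
row xyz [ -90.    70.  -370.9] a [-0.0006  0.004  -0.0003] rows 7.8
```

```bash
python3 -m jog '[{"x":-90,"y":70,"z":-371,"ax":0,"ay":0,"az":0,"grip":85},{"x":-90,"y":70,"z":-371,"ax":0,"ay":0,"az":0,"grip":85},{"x":-90,"y":70,"z":-371,"ax":0,"ay":0,"az":0,"grip":85},{"x":-90,"y":70,"z":-371,"ax":0,"ay":0,"az":0,"grip":85},{"x":-90,"y":70,"z":-371,"ax":0,"ay":0,"az":0,"grip":85}]';  python3 - <<'E'
from h import *
go(453,-187,170,0.11)
E
```

```text
clock: 1.95
eef_pos: [470.1, -50.7, 194.9]
tool_rot: [-1.569, -0.001, 0.121]
force: [1.3, -0.1, -0.1]
width: 85.1
t 1.95 pos [470.1 -50.7 194.9] rpy [-1.5694e+00 -6.0000e-04  1.2110e-01] w 85.1 F [ 1.3 -0.1 -0.1]
row xyz [ -33.4   24.6 -133.3] a [-0.0014  0.0111  0.0005] rows 2.8
```

```bash
python3 -m jog '[{"x":-31,"y":23,"z":-124,"ax":0,"ay":0,"az":0,"grip":85},{"x":-31,"y":23,"z":-124,"ax":0,"ay":0,"az":0,"grip":85},{"x":-31,"y":23,"z":-124,"ax":0,"ay":0,"az":0,"grip":85},{"x":-31,"y":23,"z":-124,"ax":0,"ay":0,"az":0,"grip":85},{"x":-31,"y":23,"z":-124,"ax":0,"ay":0,"az":0,"grip":85}]';  python3 - <<'E'
from h import *
c=cam("wrist"); pickle.dump(c,open("w2.pkl","wb")); cv2.imwrite("pics/w2.png",c["img"][:,:,::-1])
go(453,-187,170,0.11)
E
```

```text
clock: 2.45
eef_pos: [454.3, -176.9, 171.9]
tool_rot: [-1.569, 0.0, 0.118]
force: [-0.1, 0.8, 0.4]
width: 85.1
t 2.5 pos [ 454.6 -176.1  172. ] rpy [-1.569e+00 -2.000e-04  1.194e-01] w 85.2 F [ 0.5 -0.5  0. ]
row xyz [ -2.8   2.  -10.6] a [-0.0018  0.0094  0.0002] rows 0.2
```

View pics/w2.png

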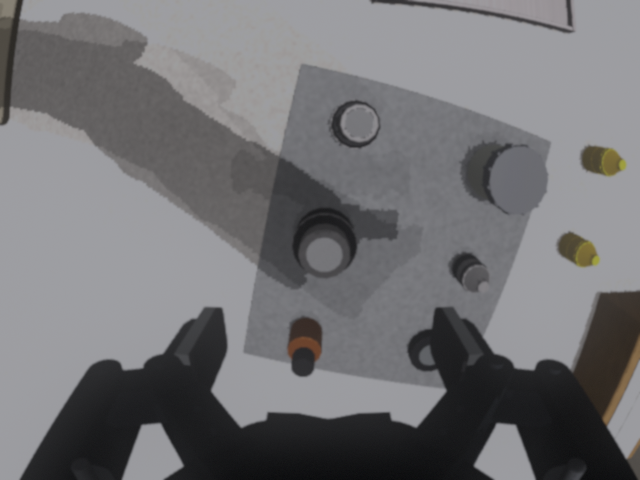

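Run:
```python
from h import *
crop("pics/w2.png",285,200,365,290,7,"pics/w2c.png")
crop("pics/w2.png",270,230,500,385,3,"pics/w2d.png")
```

```text
(no output)
```

View pics/w2c.png

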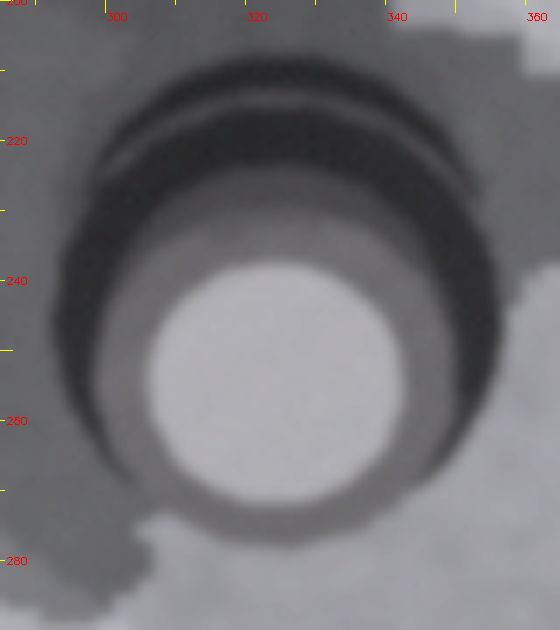

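View pics/w2d.png

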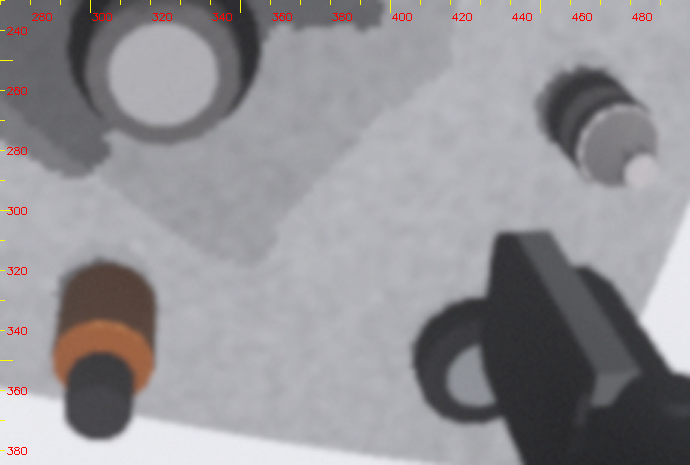

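Run:
```python
from h import *
c=pickle.load(open("w2.pkl","rb"))
for n,u,v,z in [("cond",324.4,254.9,51),("obj",483.7,287,51),("bottle",303.3,366,63),("spare",359,124,63)]: print(n,onz(c,u,v,z).round(1))
p=onz(c,324.4,254.9,51)
print(proj(c,ring(p[0],p[1],33,25)).min(0),proj(c,ring(p[0],p[1],33,25)).max(0),"expect x 292.5..357")
S,D=pickle.load(open("cams.pkl","rb"))
go(p[0],p[1],25,0.11)
```

```text
cond [ 451.6 -188.5   51. ]
obj [ 579.5 -200.9   51. ]
bottle [ 445.3 -278.7   63. ]
spare [463.  -94.4  63. ]
[292.05939389 215.27061893] [357.31284589 277.41335281] expect x 292.5..357
t 2.5 pos [ 454.6 -176.1  172. ] rpy [-1.569e+00 -2.000e-04  1.194e-01] w 85.2 F [ 0.5 -0.5  0. ]
row xyz [ -4.4 147.  -12.2] a [-0.0018  0.0094  0.0002] rows 3.0
```

```bash
python3 -m jog '[{"x":-4.4,"y":30,"z":-12.2,"ax":-0.0018,"ay":0.0094,"az":0,"grip":85},{"x":-4.4,"y":80,"z":-12.2,"ax":-0.0018,"ay":0.0094,"az":0,"grip":85},{"x":-4.4,"y":120,"z":-12.2,"ax":-0.0018,"ay":0.0094,"az":0,"grip":85},{"x":-4.4,"y":120,"z":-12.2,"ax":-0.0018,"ay":0.0094,"az":0,"grip":85},{"x":-4.4,"y":120,"z":-12.2,"ax":-0.0018,"ay":0.0094,"az":0,"grip":85}]';  python3 - <<'E'
from h import *
c=cam("wrist"); pickle.dump(c,open("w3.pkl","wb")); cv2.imwrite("pics/w3.png",c["img"][:,:,::-1])
d=cam("side"); cv2.imwrite("pics/s3.png",d["img"][:,:,::-1])
crop("pics/s3.png",200,270,340,410,4,"pics/s3c.png")
go(451.6,-188.5,18,0.11)
E
```

```text
clock: 3.0
eef_pos: [451.3, -189.6, 52.4]
tool_rot: [-1.571, 0.001, 0.109]
force: [-0.4, 0.1, 0.2]
width: 85.4
t 3.1 pos [ 452.6 -191.    54.1] rpy [-1.5739 -0.0033  0.1084] w 85.3 F [ 0.4 -0.7  1.5]
row xyz [-0.8 36.1  2.7] a [ 0.0031 -0.0016  0.0033] rows 0.7
```

View pics/w3.png

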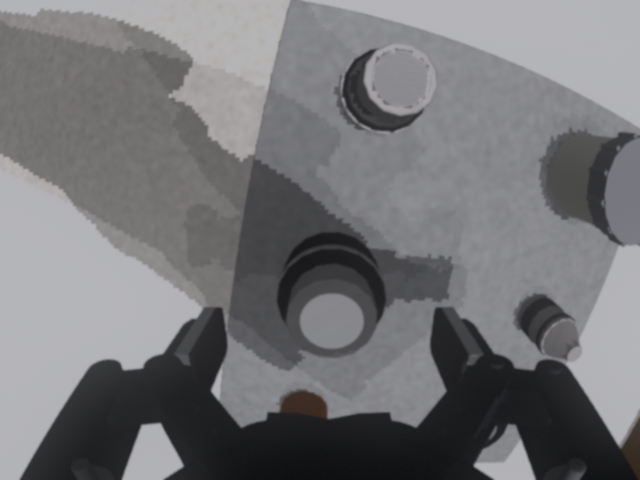

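View pics/s3c.png

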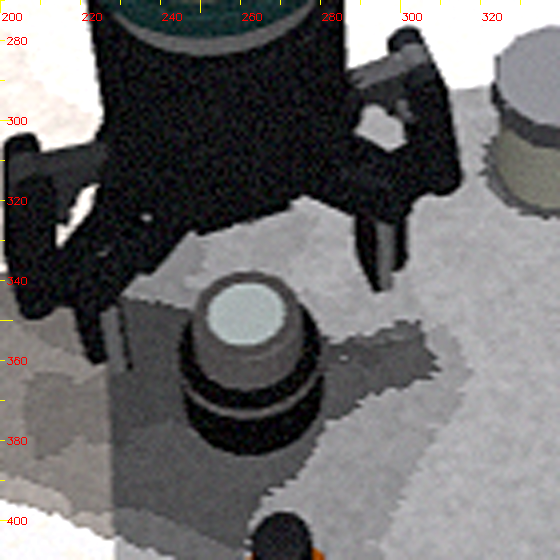

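Run:
```python
from h import *
c=pickle.load(open("w3.pkl","rb"))
print(onz(c,331.5,320.5,51))
D=pickle.load(open("cams.pkl","rb"))[1]
# tip of right finger in side view ~ (296,341.5) inner tip; left (231,362)
for u,v in [(296,342),(229,362)]:
    o,d=ray(D,u,v)
    for z in (40,45,50,55): print(u,v,(o+d*(z-o[2])/d[2]).round(1))
go(451.6,-188.5,18,0.11)
```

```text
[ 451.26421848 -187.62551778   51.        ]
296 342 [ 502.4 -183.9   40. ]
296 342 [ 501.6 -187.5   45. ]
296 342 [ 500.7 -191.2   50. ]
296 342 [ 499.9 -194.8   55. ]
229 362 [ 406.8 -192.7   40. ]
229 362 [ 406.7 -196.3   45. ]
229 362 [ 406.7 -199.8   50. ]
229 362 [ 406.6 -203.4   55. ]
t 3.1 pos [ 452.6 -191.    54.1] rpy [-1.5739 -0.0033  0.1084] w 85.3 F [ 0.4 -0.7  1.5]
row xyz [-0.8 36.1  2.7] a [ 0.0031 -0.0016  0.0033] rows 0.7
```

```bash
python3 -m jog '[{"x":-1,"y":38,"z":1.5,"ax":0,"ay":0,"az":0,"grip":85},{"x":-1,"y":38,"z":1.5,"ax":0,"ay":0,"az":0,"grip":85},{"x":-1,"y":38,"z":1.5,"ax":0,"ay":0,"az":0,"grip":40},{"x":-1,"y":38,"z":1.5,"ax":0,"ay":0,"az":0,"grip":40},{"x":-1,"y":38,"z":1.5,"ax":0,"ay":0,"az":0,"grip":40}]'; python3 -m jog '[{"x":0,"y":0,"z":0,"ax":0,"ay":0,"az":0,"grip":40},{"x":0,"y":0,"z":0,"ax":0,"ay":0,"az":0,"grip":40}]'
python3 - <<'E'
from h import *
c=cam("wrist"); pickle.dump(c,open("w4.pkl","wb")); cv2.imwrite("pics/w4.png",c["img"][:,:,::-1])
go(451.6,-188.5,15,0.11)
E
```

```text
clock: 3.6
eef_pos: [451.4, -190.8, 16.4]
tool_rot: [-1.575, -0.004, 0.107]
force: [-0.4, 0.5, 5.5]
width: 48.5
clock: 3.8
eef_pos: [451.4, -190.9, 16.4]
tool_rot: [-1.575, -0.004, 0.107]
force: [0.3, -0.5, 8.2]
width: 48.7
t 3.85 pos [ 451.4 -190.9   16.3] rpy [-1.5748 -0.0042  0.1065] w 48.5 F [-0.2  0.3  9.5]
row xyz [0.5 1.3 2.4] a [ 0.004  -0.0036  0.0042] rows 0.1
```

View pics/w4.png

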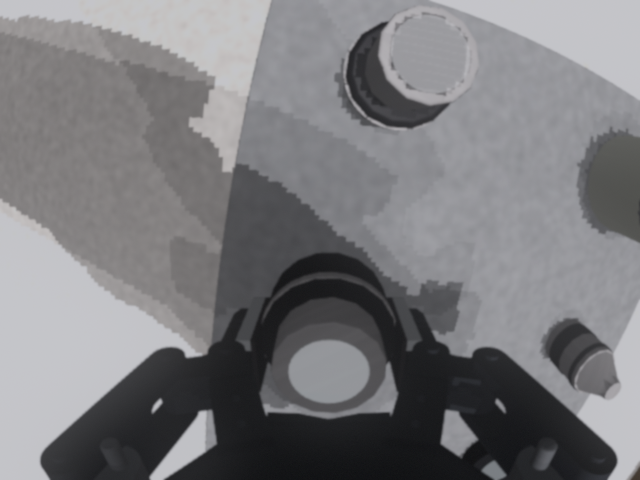

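```bash
python3 - <<'E'
from h import *
c=pickle.load(open("w4.pkl","rb"))
P=onz(c,329.5,370.5,51); p,R,s=tool(); print(P,R.T@(P-p))
E
python3 -m jog '[{"x":0,"y":-50,"z":0,"ax":0.004,"ay":0,"az":0.004,"grip":40},{"x":0,"y":-100,"z":0,"ax":0.004,"ay":0,"az":0.004,"grip":40},{"x":0,"y":-110,"z":0,"ax":0.004,"ay":0,"az":0.004,"grip":40},{"x":0,"y":-110,"z":0,"ax":0.004,"ay":0,"az":0.004,"grip":40}]';python3 - <<'E'
from h import *
c=cam("wrist"); pickle.dump(c,open("w5.pkl","wb")); cv2.imwrite("pics/w5.png",c["img"][:,:,::-1])
crop("pics/w5.png",250,230,410,440,3,"pics/w5c.png")
go(508.5,74.5,100,0.115)
E
```

```text
[ 450.16137392 -187.25094556   51.        ] [ -0.6950161  -34.66969346   3.63423515]
clock: 4.25
eef_pos: [451.3, -190.4, 126.7]
tool_rot: [-1.571, -0.001, 0.107]
force: [-0.7, -0.1, -2.6]
width: 48.1
t 4.3 pos [ 450.2 -189.8  125.1] rpy [-1.5694  0.0016  0.1071] w 48.3 F [-1.4  0.7 -1.7]
row xyz [ 86.3  25.3 256.5] a [-0.0014 -0.0079 -0.0016] rows 5.4
```

View pics/w5c.png

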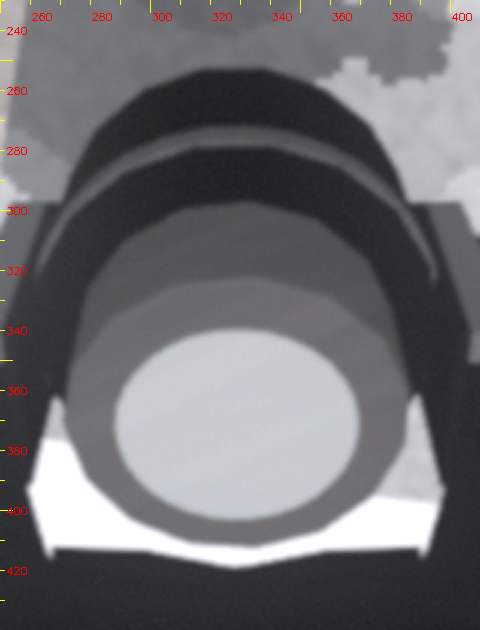

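```bash
python3 -m jog '[{"x":86.5,"y":15,"z":253,"ax":0,"ay":-0.008,"az":0,"grip":40},{"x":86.5,"y":15,"z":253,"ax":0,"ay":-0.008,"az":0,"grip":40},{"x":86.5,"y":15,"z":253,"ax":0,"ay":-0.008,"az":0,"grip":40},{"x":86.5,"y":15,"z":253,"ax":0,"ay":-0.008,"az":0,"grip":40},{"x":86.5,"y":15,"z":253,"ax":0,"ay":-0.008,"az":0,"grip":40}]';python3 -m jog '[{"x":6,"y":0,"z":20,"ax":0,"ay":0,"az":0,"grip":40},{"x":6,"y":0,"z":20,"ax":0,"ay":0,"az":0,"grip":40},{"x":6,"y":0,"z":20,"ax":0,"ay":0,"az":0,"grip":40}]';python3 - <<'E'
from h import *
c=cam("wrist"); pickle.dump(c,open("w6.pkl","wb")); cv2.imwrite("pics/w6.png",c["img"][:,:,::-1])
go(508.8,70.8,100,0.115)
E
```

```text
clock: 4.8
eef_pos: [503.6, 55.3, 108.4]
tool_rot: [-1.569, 0.007, 0.114]
force: [0.8, -0.5, -1.4]
width: 48.3
clock: 5.1
eef_pos: [507.1, 73.8, 108.8]
tool_rot: [-1.569, 0.007, 0.116]
force: [0.0, -0.2, -2.1]
width: 48.1
t 5.15 pos [507.3  72.7 109.2] rpy [-1.5697  0.0067  0.1134] w 48.1 F [-0.3  0.2 -2.2]
row xyz [ 1.3  9.2 -2. ] a [-0.0011 -0.0016 -0.0067] rows 0.2
```

View pics/w6.png

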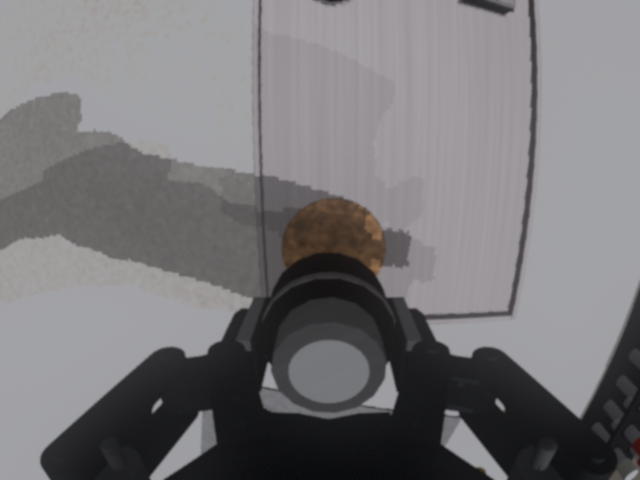

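```bash
cat >> h.py <<'E'
def padfit(c,r0,r1,x0,x1,z=8,show=True):
    hsv=cv2.cvtColor(c["img"],cv2.COLOR_RGB2HSV)
    m=((hsv[:,:,0]>5)&(hsv[:,:,0]<25)&(hsv[:,:,1]>70)).astype(np.uint8)
    pts=[]
    for v in range(r0,r1):
        xs=np.nonzero(m[v,x0:x1])[0]
        if len(xs)>4: pts+=[(x0+xs[0]-.5+.0,v),(x0+xs[-1]+.5,v)]
    for u in range(x0,x1):
        ys=np.nonzero(m[r0-20:r1,u])[0]
        if len(ys)>4 : pts.append((u,r0-20+ys[0]-.5))
    W=np.array([onz(c,u,v,z)[:2] for u,v in pts])
    from scipy.optimize import least_squares
    f=lambda q:np.hypot(*(W-q[:2]).T)-q[2]
    s=least_squares(f,[*W.mean(0),35],loss="soft_l1"); s2=least_squares(lambda q:np.hypot(*(W-q[:2]).T)-35,W.mean(0),loss="soft_l1")
    print("free",s.x.round(1),"r35",s2.x.round(1),"n",len(W),"res",np.abs(f(s.x)).mean().round(2))
E
python3 - <<'E'
from h import *
c=pickle.load(open("w6.pkl","rb"))
padfit(c,205,250,270,395)
c=pickle.load(open("w1.pkl","rb"))
padfit(c,285,335,280,370)
E
```

```text
free [508.5  73.5  33.9] r35 [508.7  72. ] n 192 res 0.18
free [508.5  74.   33.8] r35 [508.6  72.8] n 161 res 0.23
```

```bash
python3 -m jog '[{"x":1.3,"y":40,"z":-2,"ax":0,"ay":0,"az":-0.006,"grip":40},{"x":1.3,"y":70,"z":-2,"ax":0,"ay":0,"az":-0.006,"grip":40},{"x":1.3,"y":83,"z":-2,"ax":0,"ay":0,"az":-0.006,"grip":40},{"x":1.3,"y":83,"z":-2,"ax":0,"ay":0,"az":-0.006,"grip":40},{"x":1.3,"y":83,"z":-2,"ax":0,"ay":0,"az":-0.006,"grip":40}]';python3 - <<'E'
from h import *
c=cam("wrist"); pickle.dump(c,open("w7.pkl","wb")); cv2.imwrite("pics/w7.png",c["img"][:,:,::-1])
padfit(c,235,275,240,415)
d=cam("side"); cv2.imwrite("pics/s7.png",d["img"][:,:,::-1])
crop("pics/s7.png",200,150,330,280,5,"pics/s7c.png")
go(508.8,70.5,21.5,0.115)
E
```

```text
clock: 5.65
eef_pos: [510.0, 71.3, 27.8]
tool_rot: [-1.569, -0.002, 0.113]
force: [-0.3, 0.2, -1.1]
width: 48.3
free [508.5  73.9  33.8] r35 [508.7  72.5] n 219 res 0.12
t 5.75 pos [510.6  72.1  28.6] rpy [-1.5687 -0.0043  0.1139] w 48.4 F [ 0.1  0.3 -1.6]
row xyz [-2.   7.  -1.3] a [-0.0021 -0.0011  0.0043] rows 0.1
```

View pics/w7.png

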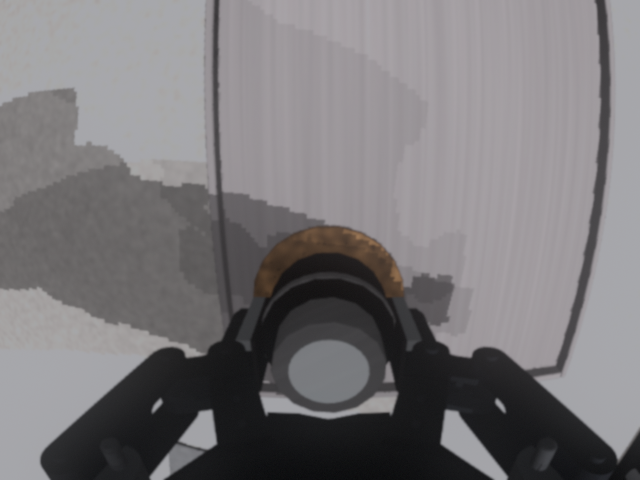

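View pics/s7c.png

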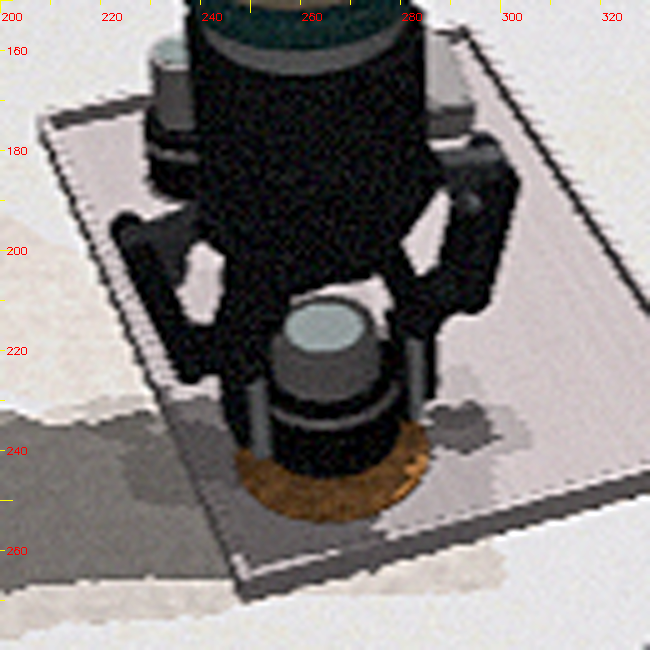

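```bash
python3 -m jog '[{"x":0,"y":0,"z":0,"ax":0,"ay":0,"az":0,"grip":40}]'
python3 - <<'E'
from h import *
c=pickle.load(open("w7.pkl","rb"))
crop("pics/w7.png",260,235,400,420,4,"pics/w7c.png")
print(onz(c,329,371.5,63))
go(508.8,70.5,21.5,0.115)
E
```

```text
clock: 5.85
eef_pos: [510.5, 72.5, 28.5]
tool_rot: [-1.569, -0.004, 0.115]
force: [-0.1, 0.4, -1.6]
width: 48.5
[508.64369666  74.72147218  63.        ]
t 5.85 pos [510.5  72.5  28.5] rpy [-1.5685 -0.0043  0.1146] w 48.5 F [-0.1  0.4 -1.6]
row xyz [-1.9  7.  -1.8] a [-0.0023 -0.0004  0.0043] rows 0.2
```

View pics/w7c.png

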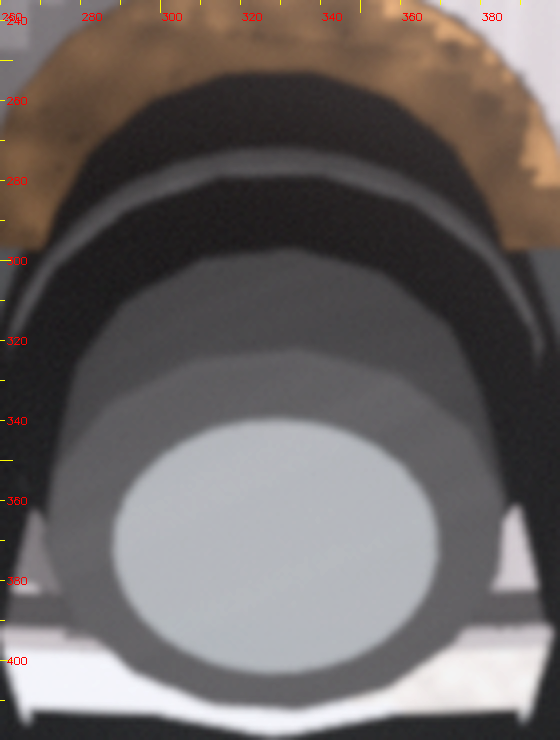

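```bash
python3 -m jog '[{"x":-0.7,"y":3,"z":-1.2,"ax":-0.002,"ay":0,"az":0.004,"grip":40},{"x":-0.7,"y":7,"z":-1.2,"ax":-0.002,"ay":0,"az":0.004,"grip":40},{"x":-0.7,"y":7,"z":-1.2,"ax":-0.002,"ay":0,"az":0.004,"grip":40}]'
python3 - <<'E'
from h import *
go(508.8,70.5,21.5,0.115)
E
```

```text
clock: 6.15
eef_pos: [509.6, 71.3, 21.4]
tool_rot: [-1.57, 0.0, 0.115]
force: [-2.5, 0.0, 10.6]
width: 48.4
t 6.15 pos [509.6  71.3  21.4] rpy [-1.5701e+00  5.0000e-04  1.1460e-01] w 48.4 F [-2.5  0.  10.6]
row xyz [-0.9 -0.1 -0.7] a [-0.0007 -0.0004 -0.0005] rows 0.0
```

```bash
python3 -m jog '[{"x":0,"y":0,"z":0,"ax":0,"ay":0,"az":0,"grip":58},{"x":0,"y":0,"z":0,"ax":0,"ay":0,"az":0,"grip":58},{"x":0,"y":0,"z":0,"ax":0,"ay":0,"az":0,"grip":58},{"x":0,"y":-20,"z":0,"ax":0,"ay":0,"az":0,"grip":58},{"x":0,"y":-60,"z":0,"ax":0,"ay":0,"az":0,"grip":70}]'; python3 -m jog '[{"x":0,"y":-50,"z":0,"ax":0,"ay":0,"az":0,"grip":80},{"x":0,"y":-60,"z":0,"ax":0,"ay":0,"az":0,"grip":80},{"x":0,"y":-60,"z":0,"ax":0,"ay":0,"az":0,"grip":80}]'
python3 - <<'E'
from h import *
c=cam("wrist"); pickle.dump(c,open("w8.pkl","wb")); cv2.imwrite("pics/w8.png",c["img"][:,:,::-1])
crop("pics/w8.png",240,180,430,340,4,"pics/w8c.png")
go(566,-287,170,0.115)
E
```

```text
clock: 6.65
eef_pos: [507.1, 70.8, 78.7]
tool_rot: [-1.571, 0.008, 0.114]
force: [0.1, 0.7, 0.8]
width: 69.6
clock: 6.95
eef_pos: [510.6, 71.5, 142.0]
tool_rot: [-1.57, -0.002, 0.115]
force: [0.5, -0.3, -0.7]
width: 80.0
t 7.0 pos [509.3  71.5 140.5] rpy [-1.5702e+00  1.2000e-03  1.1520e-01] w 79.8 F [-0.1 -0.2  0.2]
row xyz [  15.1  -29.8 -362.6] a [-0.0006  0.0002 -0.0012] rows 7.3
```

View pics/w8c.png

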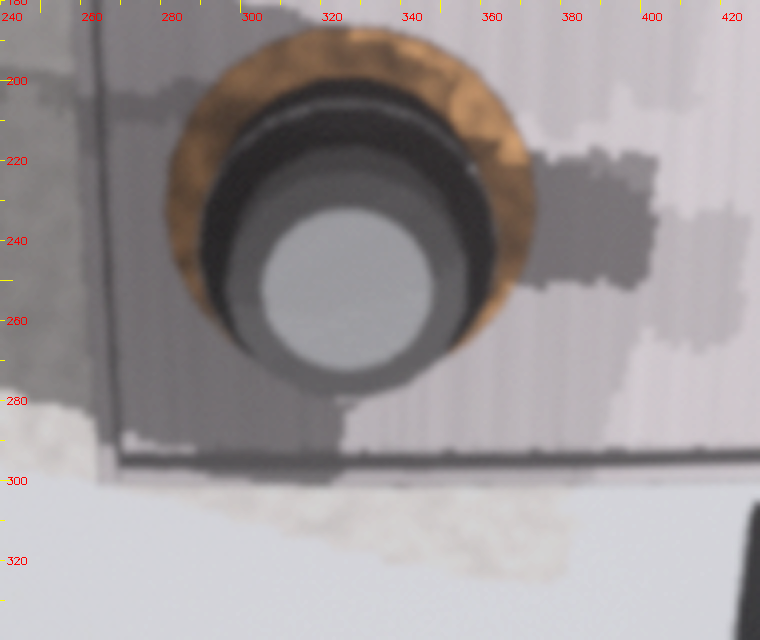

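Run:
```python
from h import *
c=pickle.load(open("w8.pkl","rb"))
print(onz(c,326.75,252.25,56)); padfit(c,190,235,270,380)
```

```text
[508.30145235  73.77492081  56.        ]
free [508.6  73.3  33.9] r35 [508.8  71.9] n 181 res 0.2
```

```bash
python3 -m jog '[{"x":15,"y":-10,"z":-362,"ax":0,"ay":0,"az":0,"grip":85},{"x":15,"y":-10,"z":-362,"ax":0,"ay":0,"az":0,"grip":85},{"x":15,"y":-10,"z":-362,"ax":0,"ay":0,"az":0,"grip":85},{"x":15,"y":-10,"z":-362,"ax":0,"ay":0,"az":0,"grip":85},{"x":15,"y":-10,"z":-362,"ax":0,"ay":0,"az":0,"grip":85}]'
python3 - <<'E'
from h import *
go(566,-287,150,0.115)
E
```

```text
clock: 7.5
eef_pos: [546.9, -177.1, 144.7]
tool_rot: [-1.568, 0.006, 0.115]
force: [0.3, 0.4, -0.4]
width: 84.9
t 7.5 pos [ 546.9 -177.1  144.7] rpy [-1.5685  0.0057  0.1147] w 84.9 F [ 0.3  0.4 -0.4]
row xyz [   6.4   -5.6 -111.3] a [-0.0023 -0.0003 -0.0057] rows 2.2
```

```bash
python3 -m jog '[{"x":5,"y":0,"z":-102,"ax":0,"ay":0,"az":0,"grip":85},{"x":5,"y":0,"z":-102,"ax":0,"ay":0,"az":0,"grip":85},{"x":5,"y":0,"z":-102,"ax":0,"ay":0,"az":0,"grip":85},{"x":5,"y":0,"z":-102,"ax":0,"ay":0,"az":0,"grip":85},{"x":5,"y":0,"z":-102,"ax":0,"ay":0,"az":0,"grip":85}]'
python3 - <<'E'
from h import *
c=cam("wrist"); pickle.dump(c,open("w9.pkl","wb")); cv2.imwrite("pics/w9.png",c["img"][:,:,::-1])
crop("pics/w9.png",230,160,430,310,4,"pics/w9c.png")
go(566,-287,60,0.115)
E
```

```text
clock: 8.0
eef_pos: [563.9, -274.4, 145.0]
tool_rot: [-1.567, 0.005, 0.116]
force: [-1.0, 0.4, -0.2]
width: 85.0
t 8.05 pos [ 564.4 -274.   145.5] rpy [-1.5675  0.0041  0.1167] w 85.0 F [ 0.3 -0.1 -1.6]
row xyz [  0.5  85.5 -13.4] a [-0.0033  0.0016 -0.0041] rows 1.7
```

View pics/w9c.png

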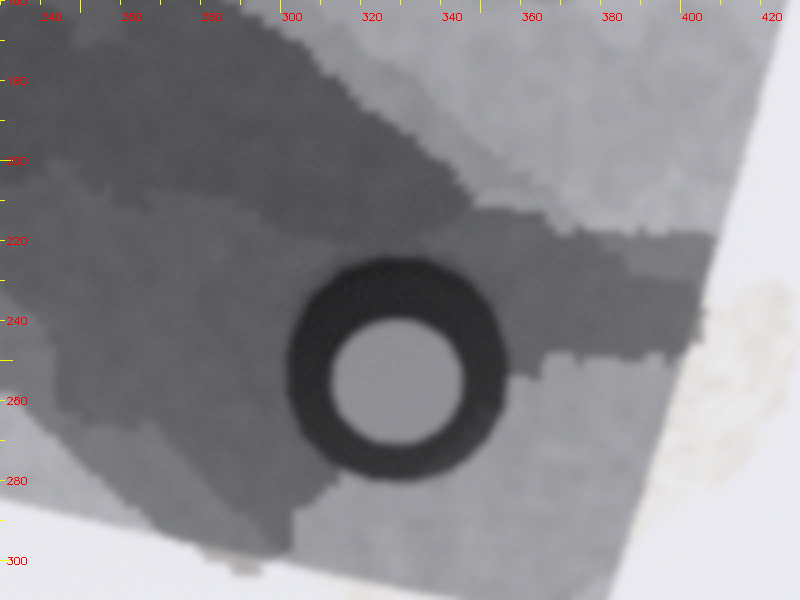

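View pics/w9.png

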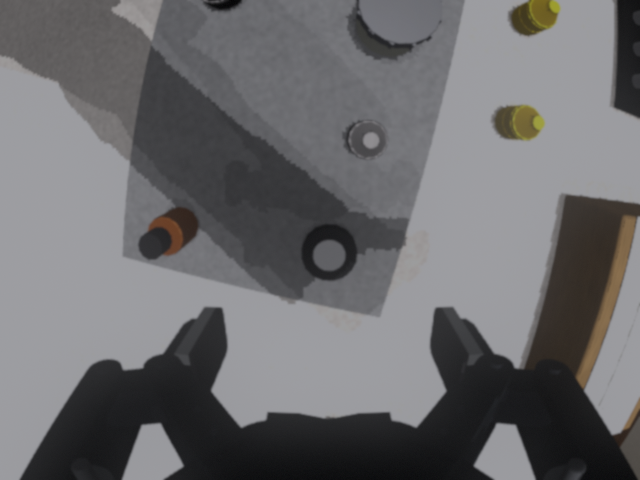

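Run:
```python
from h import *
D=pickle.load(open("cams.pkl","rb"))[1]
q=proj(D,ring(508.5,74.0,15.1,25,200)); i=q[:,1].argmax(); print("cond bottom proj",q[i],"seen 265,245.3")
off=np.array([265,245.3])-q[i]
for x,y in [(510.5-25,72-2.8),(510.5-25-0+1.2,72-2.8-11)]:
  for z in (15,18,21,24,27): print(x,y,z,(proj(D,[[x,y,z]])[0]+off).round(1))
c=pickle.load(open("w9.pkl","rb"))
print(onz(c,329.25,255.5,17),onz(c,371,141,51))
go(566,-287,60,0.115)
```

```text
cond bottom proj [263.86456177 244.73868857] seen 265,245.3
485.5 69.2 15 [253.6 239.7]
485.5 69.2 18 [253.5 238.4]
485.5 69.2 21 [253.4 237.2]
485.5 69.2 24 [253.2 235.9]
485.5 69.2 27 [253.1 234.6]
486.7 58.2 15 [255.4 243.7]
486.7 58.2 18 [255.3 242.4]
486.7 58.2 21 [255.2 241.2]
486.7 58.2 24 [255.1 239.9]
486.7 58.2 27 [255.  238.6]
[ 564.42430115 -288.3395085    17.        ] [ 579.66535347 -201.58970859   51.        ]
t 8.05 pos [ 564.4 -274.   145.5] rpy [-1.5675  0.0041  0.1167] w 85.0 F [ 0.3 -0.1 -1.6]
row xyz [  0.5  85.5 -13.4] a [-0.0033  0.0016 -0.0041] rows 1.7
```

Run:
```python
from h import *
crop("pics/s7.png",235,200,295,255,12,"pics/s7d.png")
```

```text
(no output)
```

View pics/s7d.png

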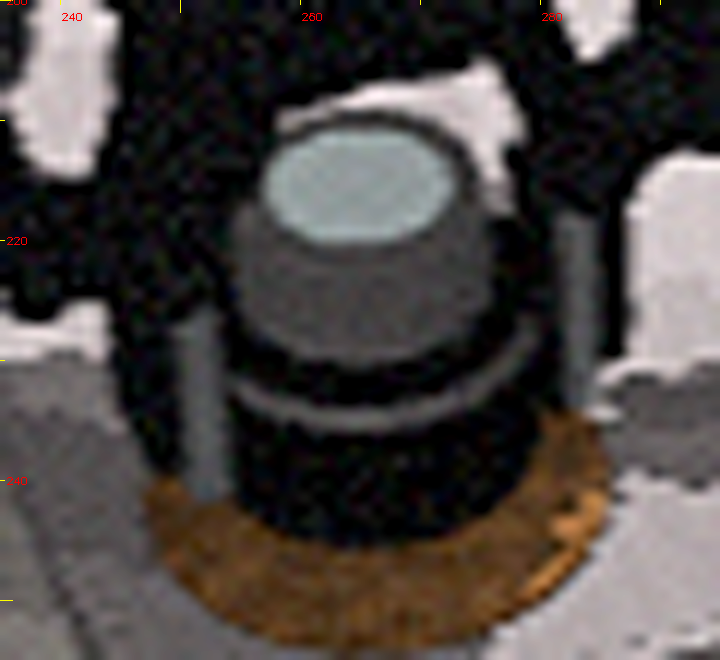

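```bash
python3 -m jog '[{"x":-1.6,"y":40,"z":-14.2,"ax":-0.003,"ay":0,"az":-0.004,"grip":85},{"x":-1.6,"y":80,"z":-14.2,"ax":-0.003,"ay":0,"az":-0.004,"grip":85},{"x":-1.6,"y":105,"z":-14.2,"ax":-0.003,"ay":0,"az":-0.004,"grip":85},{"x":-1.6,"y":105,"z":-14.2,"ax":-0.003,"ay":0,"az":-0.004,"grip":65},{"x":-1.6,"y":105,"z":-14.2,"ax":-0.003,"ay":0,"az":-0.004,"grip":65}]'
python3 - <<'E'
from h import *
c=cam("wrist"); pickle.dump(c,open("w10.pkl","wb")); cv2.imwrite("pics/w10.png",c["img"][:,:,::-1])
go(564.4,-288.3,14.5,0.115)
E
```

```text
clock: 8.55
eef_pos: [565.0, -289.4, 42.2]
tool_rot: [-1.573, -0.002, 0.116]
force: [-0.3, 0.3, 0.5]
width: 65.3
t 8.6 pos [ 565.7 -290.2   43.3] rpy [-1.5743 -0.0035  0.1161] w 65.4 F [ 0.1 -0.5 -0.1]
row xyz [-1.1 28.8  2.1] a [0.0035 0.001  0.0035] rows 0.6
```

View pics/w10.png

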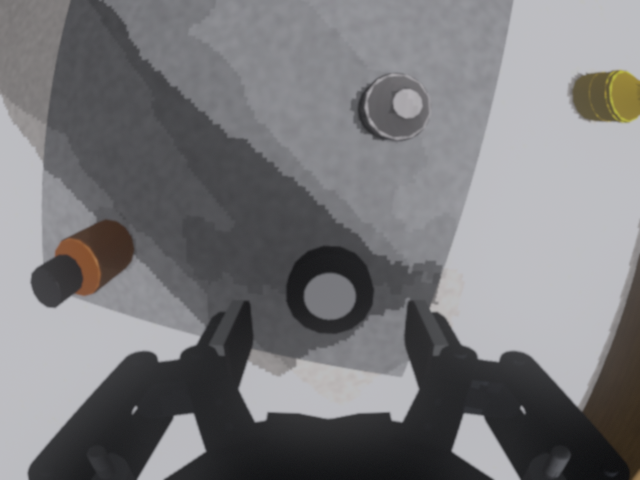

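```bash
python3 -m jog '[{"x":-0.5,"y":20,"z":1.5,"ax":0.003,"ay":0,"az":0.003,"grip":60},{"x":-0.5,"y":28,"z":1.5,"ax":0.003,"ay":0,"az":0.003,"grip":60},{"x":-0.5,"y":28,"z":1.5,"ax":0.003,"ay":0,"az":0.003,"grip":60}]'
python3 - <<'E'
from h import *
c=cam("wrist"); 
go(564.4,-288.3,14.5,0.115)
E
```

```text
clock: 8.9
eef_pos: [563.3, -288.6, 13.1]
tool_rot: [-1.569, 0.003, 0.115]
force: [-0.1, -0.4, -0.0]
width: 60.5
t 8.95 pos [ 563.7 -289.1   13.7] rpy [-1.5699  0.0018  0.1146] w 60.2 F [-0.3  0.4 -0. ]
row xyz [ 0.8 -0.8  0.7] a [-0.0009 -0.0004 -0.0018] rows 0.0
```

```bash
python3 -m jog '[{"x":0.5,"y":-1,"z":0,"ax":0,"ay":0,"az":0,"grip":35},{"x":0.5,"y":-1,"z":0,"ax":0,"ay":0,"az":0,"grip":35},{"x":0.5,"y":-1,"z":0,"ax":0,"ay":0,"az":0,"grip":35},{"x":0.5,"y":-1,"z":0,"ax":0,"ay":0,"az":0,"grip":35}]'
python3 - <<'E'
from h import *
c=cam("wrist"); pickle.dump(c,open("w11.pkl","wb")); cv2.imwrite("pics/w11.png",c["img"][:,:,::-1])
go(564.4,-288.3,14.5,0.115)
E
python3 -m jog '[{"x":0,"y":-20,"z":0,"ax":0,"ay":0,"az":0,"grip":35},{"x":0,"y":-70,"z":0,"ax":0,"ay":0,"az":0,"grip":35},{"x":0,"y":-120,"z":0,"ax":0,"ay":0,"az":0,"grip":35},{"x":0,"y":-120,"z":0,"ax":0,"ay":0,"az":0,"grip":35}]'
python3 - <<'E'
from h import *
c=cam("wrist"); pickle.dump(c,open("w12.pkl","wb")); cv2.imwrite("pics/w12.png",c["img"][:,:,::-1])
go(508.4,73.6,130,0.115)
E
```

```text
clock: 9.35
eef_pos: [565.0, -289.8, 16.2]
tool_rot: [-1.571, -0.0, 0.114]
force: [-1.7, 0.0, 5.8]
width: 39.3
t 9.4 pos [ 565.  -289.8   16.2] rpy [-1.5714e+00 -3.0000e-04  1.1440e-01] w 39.4 F [-1.4  0.4  6. ]
row xyz [-0.5  1.7  1.6] a [ 0.0006 -0.0006  0.0003] rows 0.0
clock: 9.8
eef_pos: [568.8, -292.3, 142.3]
tool_rot: [-1.578, -0.01, 0.114]
force: [0.6, -0.5, 0.7]
width: 39.5
t 9.85 pos [ 567.  -290.9  139.1] rpy [-1.5751 -0.0059  0.1145] w 39.1 F [ 0.1  0.1 -0.5]
row xyz [-16.7   7.4 368.9] a [ 0.0043 -0.0005  0.0059] rows 7.4
```

View pics/w12.png

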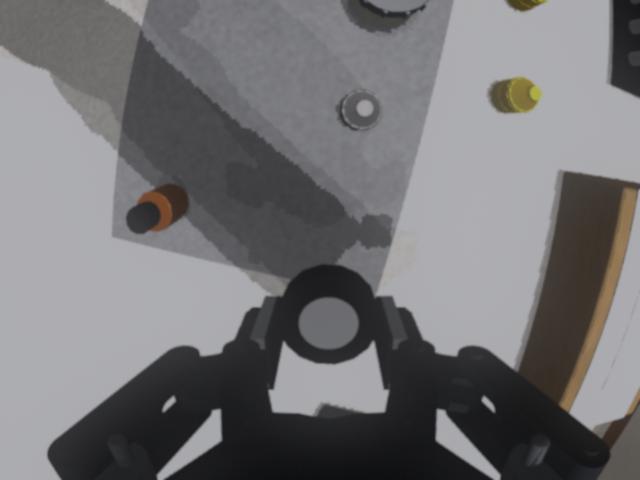

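Run:
```python
from h import *
crop("pics/w11.png",270,250,390,380,5,"pics/w11c.png")
crop("pics/w12.png",270,250,390,380,5,"pics/w12c.png")
```

```text
(no output)
```

View pics/w12c.png

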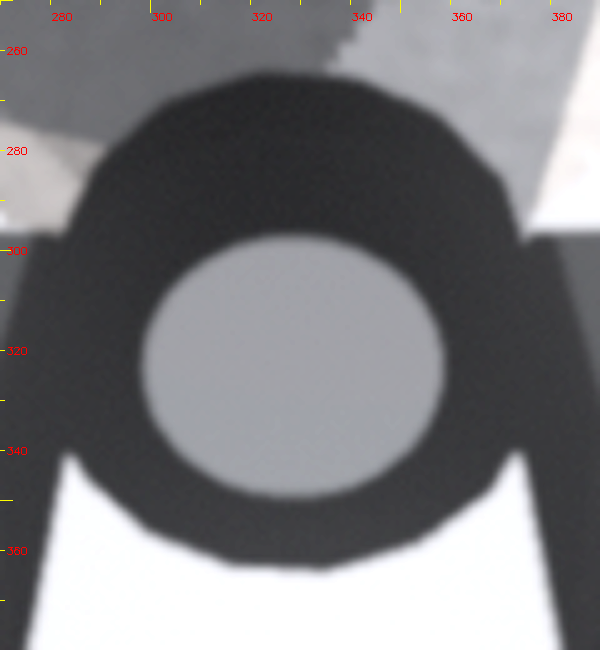

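```bash
cat >> h.py <<'E'
CT=np.array([-0.61,-131.13,77.31]); RT=np.array([[1,.000407,-.000432],[.000534,-.298447,.954426],[.000259,-.954426,-.298447]])
def intool(u,v,yt,c):
    "point on tool plane y=yt seen at pixel, tool frame (fixed hand-eye)"
    a=(u-c["cx"])/c["f"]; b=(v-c["cy"])/c["f"]; r=np.hypot(a,b); s=np.sin(r)/r
    d=RT@np.array([a*s,b*s,np.cos(r)]); return CT+d*(yt-CT[1])/d[1]
E
python3 - <<'E'
from h import *
c=pickle.load(open("w12.pkl","rb")); c5=pickle.load(open("w5.pkl","rb")); 
print("filter",intool(328.6,323.2,-0.8,c)); print("cond",intool(329.5,371.5,-34.6,c5),intool(329,371.5,-34.6,c5))
T=c["T"]; p,R,s=tool(); print("handeye now",R.T@(-T[:3,:3].T@T[:3,3]-p))
E
```

```text
filter [-0.53141069 -0.8         3.01662889]
cond [ -0.25237798 -34.6          4.22244958] [ -0.41205974 -34.6          4.22246364]
handeye now [-7.96613537e-03 -1.34049526e+02  7.52034014e+01]
```

```bash
python3 -m jog '[{"x":-16,"y":10,"z":366,"ax":0.004,"ay":0,"az":0.006,"grip":35},{"x":-16,"y":10,"z":366,"ax":0.004,"ay":0,"az":0.006,"grip":35},{"x":-16,"y":10,"z":366,"ax":0.004,"ay":0,"az":0.006,"grip":35},{"x":-16,"y":10,"z":366,"ax":0.004,"ay":0,"az":0.006,"grip":35},{"x":-16,"y":10,"z":366,"ax":0.004,"ay":0,"az":0.006,"grip":35}]'
python3 - <<'E'
from h import *
go(509.4,72.3,130,0.115)
E
```

```text
clock: 10.35
eef_pos: [523.8, -40.6, 127.3]
tool_rot: [-1.566, 0.009, 0.114]
force: [0.9, 0.4, -0.7]
width: 39.7
t 10.35 pos [523.8 -40.6 127.3] rpy [-1.5661  0.0088  0.1142] w 39.7 F [ 0.9  0.4 -0.7]
row xyz [ -1.5  -2.2 113.9] a [-0.0047 -0.0008 -0.0088] rows 2.3
```

```bash
python3 -m jog '[{"x":0,"y":0,"z":45,"ax":0,"ay":0,"az":0,"grip":35},{"x":0,"y":0,"z":90,"ax":0,"ay":0,"az":0,"grip":35},{"x":0,"y":0,"z":106,"ax":0,"ay":0,"az":0,"grip":35},{"x":0,"y":0,"z":106,"ax":0,"ay":0,"az":0,"grip":35},{"x":0,"y":0,"z":106,"ax":0,"ay":0,"az":0,"grip":35}]';python3 -m jog '[{"x":0,"y":0,"z":0,"ax":0,"ay":0,"az":0,"grip":35},{"x":0,"y":0,"z":0,"ax":0,"ay":0,"az":0,"grip":35}]'
python3 - <<'E'
from h import *
go(509.4,72.3,78,0.115)
E
```

```text
clock: 10.85
eef_pos: [512.7, 62.1, 128.2]
tool_rot: [-1.567, 0.008, 0.115]
force: [0.1, -0.5, -0.5]
width: 39.2
clock: 11.05
eef_pos: [513.2, 60.8, 128.7]
tool_rot: [-1.567, 0.007, 0.112]
force: [-0.6, -0.1, -1.0]
width: 39.2
t 11.05 pos [513.2  60.8 128.7] rpy [-1.5673  0.0073  0.1116] w 39.2 F [-0.6 -0.1 -1. ]
row xyz [-2.1 50.7 11.7] a [-0.0035 -0.0034 -0.0073] rows 1.0
```

```bash
python3 -m jog '[{"x":-2,"y":0,"z":11.7,"ax":-0.003,"ay":-0.003,"az":-0.007,"grip":35},{"x":-2,"y":25,"z":11.7,"ax":-0.003,"ay":-0.003,"az":-0.007,"grip":35},{"x":-2,"y":46,"z":11.7,"ax":-0.003,"ay":-0.003,"az":-0.007,"grip":35},{"x":-2,"y":46,"z":11.7,"ax":-0.003,"ay":-0.003,"az":-0.007,"grip":35},{"x":-2,"y":46,"z":11.7,"ax":-0.003,"ay":-0.003,"az":-0.007,"grip":35}]'
python3 - <<'E'
from h import *
c=cam("wrist"); pickle.dump(c,open("w13.pkl","wb")); cv2.imwrite("pics/w13.png",c["img"][:,:,::-1])
d=cam("side"); cv2.imwrite("pics/s13.png",d["img"][:,:,::-1])
d=cam("scene"); cv2.imwrite("pics/c13.png",d["img"][:,:,::-1])
crop("pics/s13.png",220,160,310,265,7,"pics/s13c.png")
crop("pics/c13.png",290,140,400,260,6,"pics/c13c.png")
go(509.4,72.3,69.2,0.115)
E
```

```text
clock: 11.55
eef_pos: [509.2, 74.3, 83.0]
tool_rot: [-1.57, 0.001, 0.117]
force: [-0.5, -0.3, 0.3]
width: 39.2
t 11.7 pos [510.1  74.3  83.9] rpy [-1.5695 -0.0018  0.1174] w 39.2 F [ 0.7  0.4 -0.3]
row xyz [-1.  14.7 -2. ] a [-0.0013  0.0024  0.0018] rows 0.3
```

View pics/w13.png

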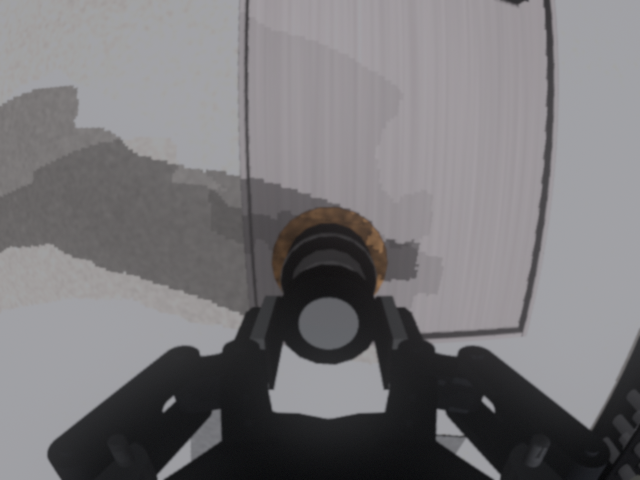

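View pics/s13c.png

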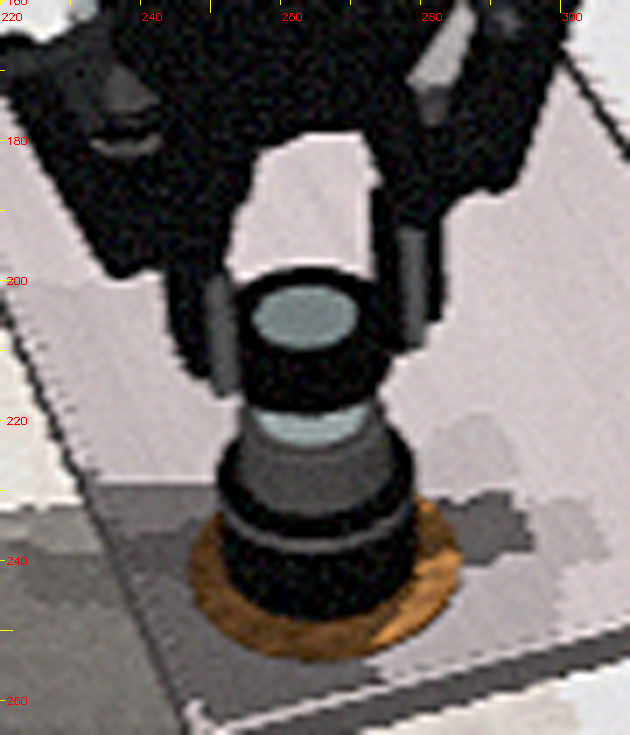

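View pics/c13c.png

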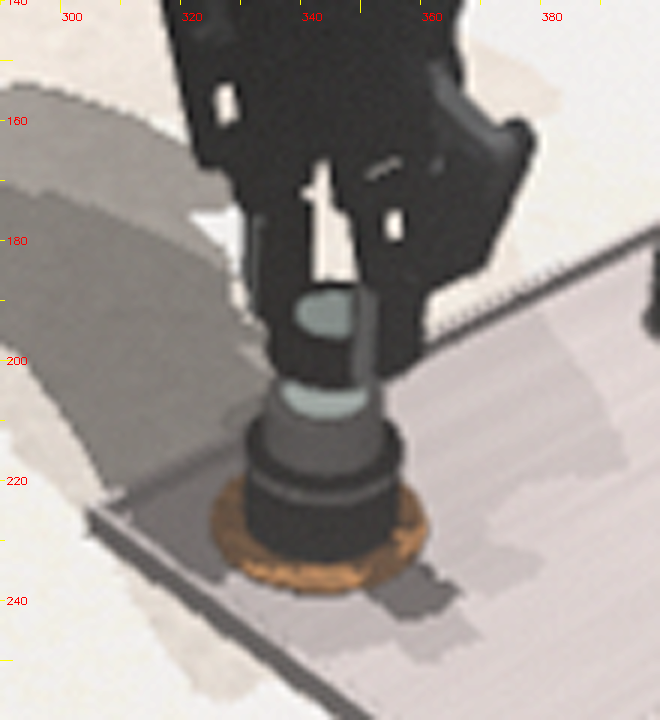

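```bash
python3 -m jog '[{"x":-0.8,"y":5,"z":-2,"ax":-0.001,"ay":0.002,"az":0.002,"grip":35},{"x":-0.8,"y":12,"z":-2,"ax":-0.001,"ay":0.002,"az":0.002,"grip":35},{"x":-0.8,"y":14,"z":-2,"ax":-0.001,"ay":0.002,"az":0.002,"grip":35},{"x":-0.8,"y":14,"z":-2,"ax":-0.001,"ay":0.002,"az":0.002,"grip":35}]'
python3 - <<'E'
from h import *
c=cam("wrist"); pickle.dump(c,open("w14.pkl","wb")); cv2.imwrite("pics/w14.png",c["img"][:,:,::-1])
d=cam("side"); cv2.imwrite("pics/s14.png",d["img"][:,:,::-1])
crop("pics/s14.png",220,160,310,265,7,"pics/s14c.png")
go(509.4,72.3,69.2,0.115)
E
```

```text
clock: 12.1
eef_pos: [508.8, 72.1, 69.2]
tool_rot: [-1.57, 0.002, 0.115]
force: [-1.4, -0.2, 5.7]
width: 39.5
t 12.2 pos [508.8  72.   69.2] rpy [-1.5702  0.0021  0.1152] w 39.8 F [-1.1 -0.5  6.8]
row xyz [ 0.6 -0.   0.2] a [-0.0006  0.0002 -0.0021] rows 0.0
```

View pics/s14c.png

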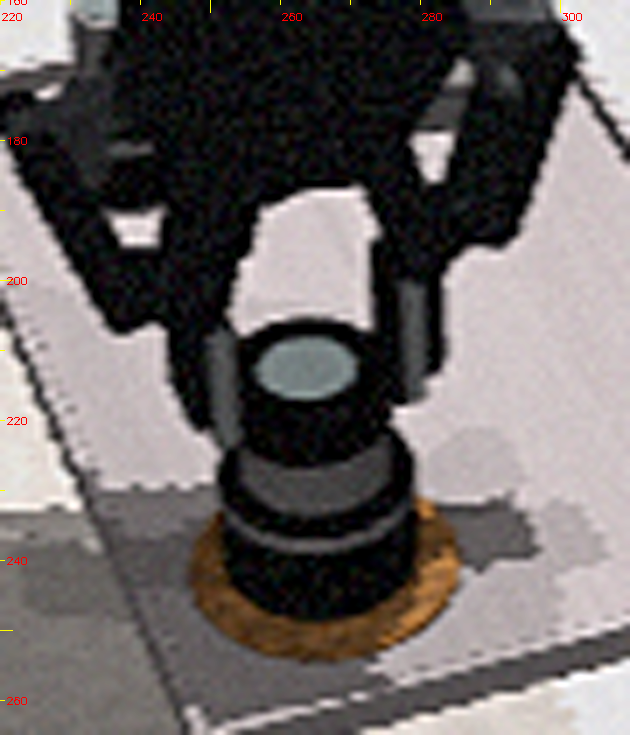

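Contact at the expected height (69.2), seated on the condenser. Release.

```bash
python3 -m jog '[{"x":0,"y":0,"z":0,"ax":0,"ay":0,"az":0,"grip":58},{"x":0,"y":0,"z":0,"ax":0,"ay":0,"az":0,"grip":58},{"x":0,"y":0,"z":0,"ax":0,"ay":0,"az":0,"grip":58},{"x":0,"y":-20,"z":0,"ax":0,"ay":0,"az":0,"grip":60},{"x":0,"y":-50,"z":0,"ax":0,"ay":0,"az":0,"grip":80}]'; python3 -m jog '[{"x":0,"y":-30,"z":0,"ax":0,"ay":0,"az":0,"grip":80},{"x":0,"y":-30,"z":0,"ax":0,"ay":0,"az":0,"grip":80},{"x":0,"y":-30,"z":0,"ax":0,"ay":0,"az":0,"grip":80}]'
python3 - <<'E'
from h import *
c=cam("wrist"); pickle.dump(c,open("w15.pkl","wb")); cv2.imwrite("pics/w15.png",c["img"][:,:,::-1])
crop("pics/w15.png",260,180,400,320,5,"pics/w15c.png")
d=cam("side"); cv2.imwrite("pics/s15.png",d["img"][:,:,::-1])
crop("pics/s15.png",220,180,310,265,7,"pics/s15c.png")
go(579.6,-201.5,140,0.115)
E
```

```text
clock: 12.7
eef_pos: [507.6, 72.0, 117.9]
tool_rot: [-1.571, 0.006, 0.115]
force: [-0.1, 0.7, -0.2]
width: 72.8
clock: 13.0
eef_pos: [509.2, 72.5, 149.2]
tool_rot: [-1.57, 0.001, 0.116]
force: [0.0, 1.0, 0.4]
width: 79.7
t 13.1 pos [508.3  72.3 148. ] rpy [-1.5705  0.0037  0.1158] w 80.1 F [-0.5  1.4 -0.5]
row xyz [  39.2    7.8 -280.2] a [-0.0003  0.0008 -0.0037] rows 5.7
```

View pics/w15c.png

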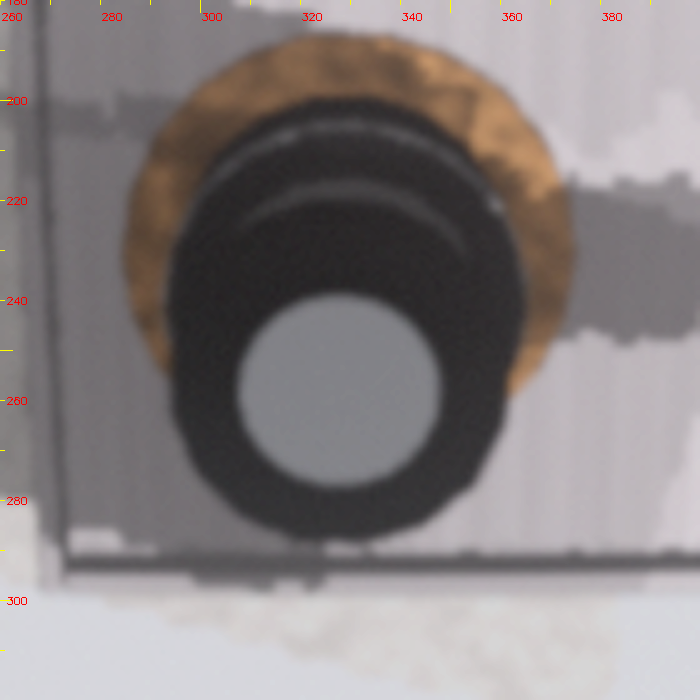

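View pics/s15c.png

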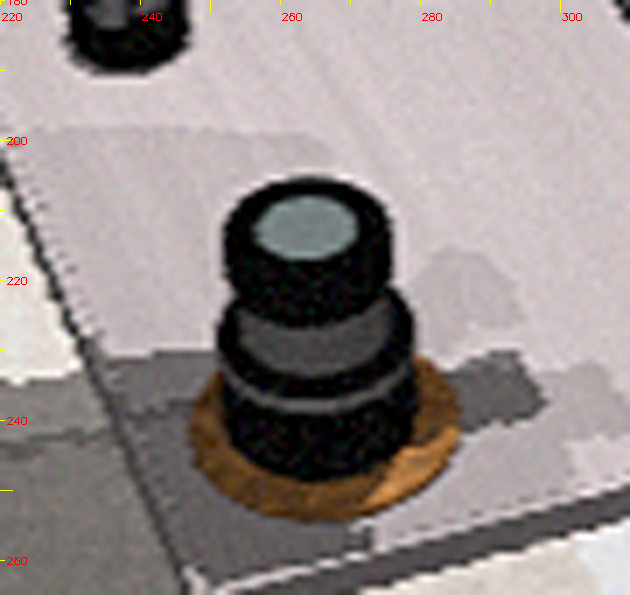

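Run:
```python
from h import *
c=pickle.load(open("w15.pkl","rb"))
print(onz(c,328,257.8,70)); padfit(c,192,235,270,385)
q=proj(c,ring(508.3,73.8,38,25));print("body x expect 293..365:",q.min(0),q.max(0))
D=pickle.load(open("cams.pkl","rb"))[1]
for z in (8,38,70): print(proj(D,[[508.3,73.8,z]]))
```

```text
[507.66327183  73.61790839  70.        ]
free [508.6  73.2  33.9] r35 [508.7  71.8] n 175 res 0.19
body x expect 293..365: [292.5711454  205.98238397] [365.56955108 275.79734331]
[[264.86874345 238.15273782]]
[[263.97853351 225.48108437]]
[[262.98598247 211.35266127]]
```

```bash
python3 -m jog '[{"x":39,"y":8,"z":-280,"ax":0,"ay":0,"az":0,"grip":85},{"x":39,"y":8,"z":-280,"ax":0,"ay":0,"az":0,"grip":85},{"x":39,"y":8,"z":-280,"ax":0,"ay":0,"az":0,"grip":85},{"x":39,"y":8,"z":-280,"ax":0,"ay":0,"az":0,"grip":85},{"x":39,"y":8,"z":-280,"ax":0,"ay":0,"az":0,"grip":85}]';python3 -m jog '[{"x":0,"y":0,"z":-26,"ax":0,"ay":0,"az":0,"grip":85},{"x":0,"y":0,"z":-26,"ax":0,"ay":0,"az":0,"grip":85},{"x":0,"y":0,"z":-26,"ax":0,"ay":0,"az":0,"grip":85}]'
python3 - <<'E'
from h import *
c=cam("wrist"); pickle.dump(c,open("w16.pkl","wb")); cv2.imwrite("pics/w16.png",c["img"][:,:,::-1])
crop("pics/w16.png",230,160,430,310,4,"pics/w16c.png")
go(579.6,-201.5,100,0.115)
E
```

```text
clock: 13.6
eef_pos: [571.2, -171.4, 140.1]
tool_rot: [-1.569, 0.004, 0.115]
force: [0.5, 0.5, 0.1]
width: 85.3
clock: 13.9
eef_pos: [573.7, -195.5, 140.1]
tool_rot: [-1.569, 0.005, 0.114]
force: [0.1, 0.4, -0.8]
width: 85.1
t 13.95 pos [ 574.  -194.1  140.3] rpy [-1.5682  0.0042  0.1161] w 85.0 F [ 0.4  0.9 -0.9]
row xyz [ 4.8 40.3 -8.1] a [-0.0026  0.0011 -0.0042] rows 0.8
```

View pics/w16.png

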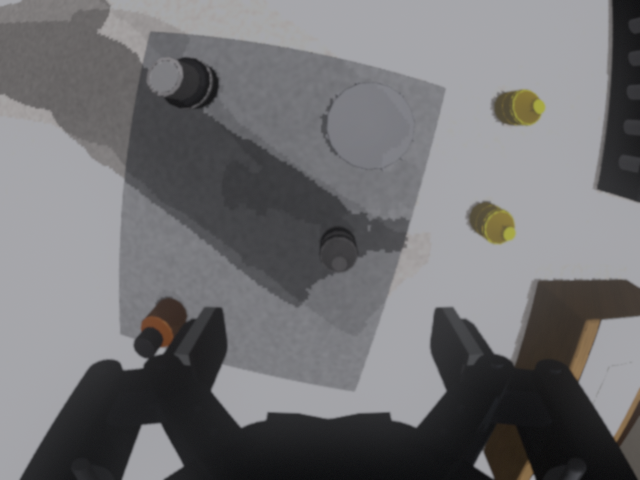

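View pics/w16c.png

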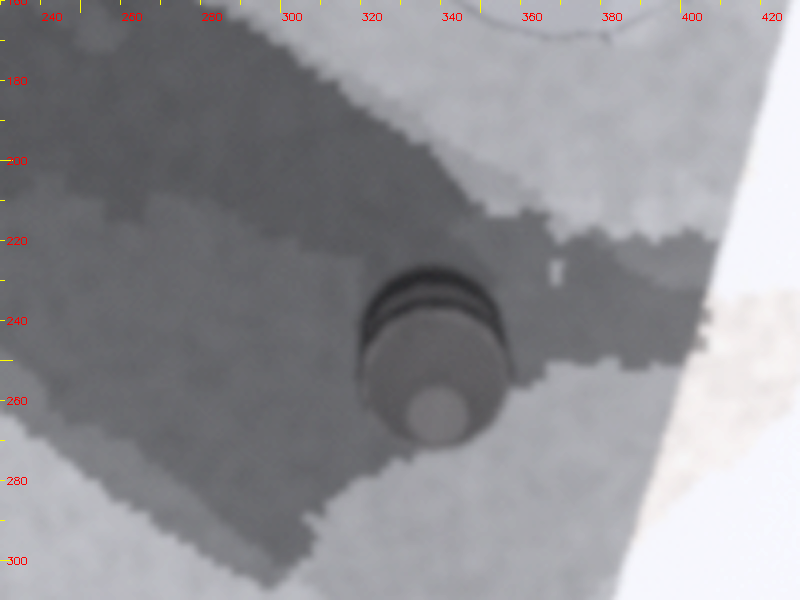

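Run:
```python
from h import *
c=pickle.load(open("w16.pkl","rb"))
P=onz(c,339.25,263.75,51);print(P)
go(P[0]+.8,P[1]-1.5,70,0.115)
```

```text
[ 579.69996718 -200.93149194   51.        ]
t 13.95 pos [ 574.  -194.1  140.3] rpy [-1.5682  0.0042  0.1161] w 85.0 F [ 0.4  0.9 -0.9]
row xyz [ 5.7 70.3 -9.2] a [-0.0026  0.0011 -0.0042] rows 1.4
```

```bash
python3 -m jog '[{"x":5.7,"y":40,"z":-9,"ax":-0.002,"ay":0,"az":-0.004,"grip":70},{"x":5.7,"y":80,"z":-9,"ax":-0.002,"ay":0,"az":-0.004,"grip":65},{"x":5.7,"y":100,"z":-9,"ax":-0.002,"ay":0,"az":-0.004,"grip":55},{"x":5.7,"y":100,"z":-9,"ax":-0.002,"ay":0,"az":-0.004,"grip":55},{"x":5.7,"y":100,"z":-9,"ax":-0.002,"ay":0,"az":-0.004,"grip":55}]'
python3 - <<'E'
from h import *
c=cam("wrist"); pickle.dump(c,open("w17.pkl","wb")); cv2.imwrite("pics/w17.png",c["img"][:,:,::-1])
go(580.5,-202.4,20,0.115)
E
```

```text
clock: 14.45
eef_pos: [581.5, -202.2, 41.7]
tool_rot: [-1.572, -0.002, 0.118]
force: [-0.6, 0.4, 0.5]
width: 54.9
t 14.5 pos [ 582.2 -202.9   42.6] rpy [-1.5728 -0.0033  0.1171] w 55.0 F [ 0.2  0.1 -0. ]
row xyz [-1.7 22.6  0.8] a [0.002  0.0021 0.0033] rows 0.5
```

View pics/w17.png

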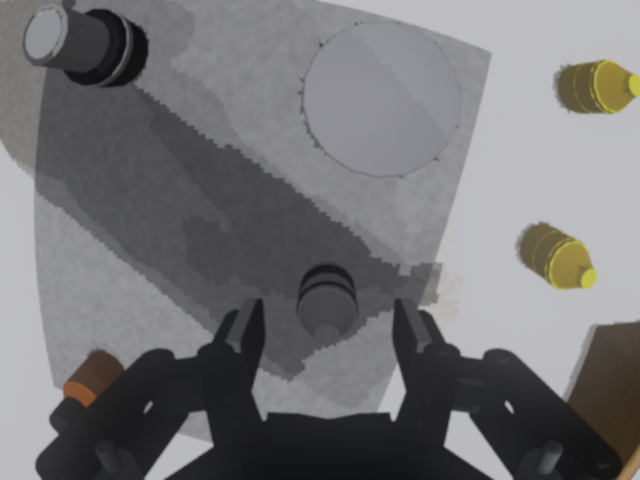

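Objective at (327,310), centred between fingers (~329). Lower and grip.

```bash
python3 -m jog '[{"x":-1.3,"y":15,"z":0,"ax":0.002,"ay":0.002,"az":0.003,"grip":50},{"x":-1.3,"y":22,"z":0,"ax":0.002,"ay":0.002,"az":0.003,"grip":50},{"x":-1.3,"y":22,"z":0,"ax":0.002,"ay":0.002,"az":0.003,"grip":50},{"x":-1.3,"y":22,"z":0,"ax":0.002,"ay":0.002,"az":0.003,"grip":20},{"x":-1.3,"y":22,"z":0,"ax":0.002,"ay":0.002,"az":0.003,"grip":20}]';python3 -m jog '[{"x":0,"y":0,"z":0,"ax":0,"ay":0,"az":0,"grip":20},{"x":0,"y":0,"z":0,"ax":0,"ay":0,"az":0,"grip":20}]'
python3 - <<'E'
from h import *
c=cam("wrist"); pickle.dump(c,open("w18.pkl","wb")); cv2.imwrite("pics/w18.png",c["img"][:,:,::-1])
go(580.5,-202.4,20,0.115)
E
```

```text
clock: 15.0
eef_pos: [580.4, -204.2, 20.1]
tool_rot: [-1.571, 0.0, 0.113]
force: [-0.3, 0.4, -0.2]
width: 24.4
clock: 15.2
eef_pos: [580.4, -204.2, 20.1]
tool_rot: [-1.571, 0.0, 0.114]
force: [0.2, 0.6, 1.3]
width: 24.2
t 15.25 pos [ 580.4 -204.2   20.1] rpy [-1.571e+00  2.000e-04  1.135e-01] w 24.1 F [-0.   0.2  3. ]
row xyz [0.3 0.1 1.8] a [ 0.0002 -0.0015 -0.0002] rows 0.0
```

View pics/w18.png

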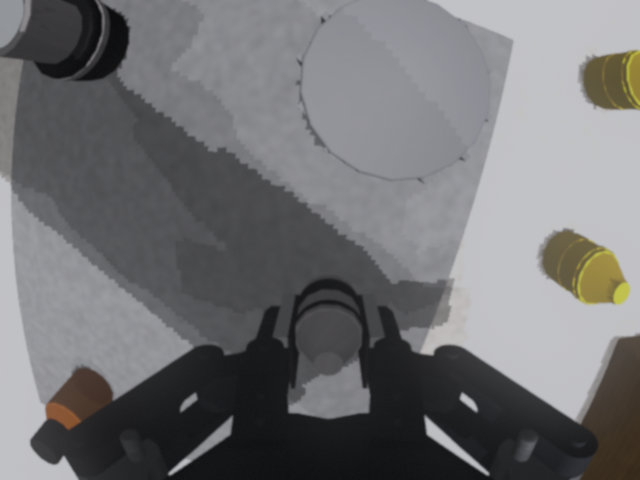

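```bash
python3 -m jog '[{"x":0,"y":-20,"z":0,"ax":0,"ay":0,"az":0,"grip":20},{"x":0,"y":-65,"z":0,"ax":0,"ay":0,"az":0,"grip":20},{"x":0,"y":-110,"z":0,"ax":0,"ay":0,"az":0,"grip":20},{"x":0,"y":-110,"z":0,"ax":0,"ay":0,"az":0,"grip":20},{"x":0,"y":-110,"z":0,"ax":0,"ay":0,"az":0,"grip":20}]'
python3 - <<'E'
from h import *
c=cam("wrist"); pickle.dump(c,open("w19.pkl","wb")); cv2.imwrite("pics/w19.png",c["img"][:,:,::-1])
crop("pics/w19.png",270,250,390,400,5,"pics/w19c.png")
go(498.9,159.4,130,0.115)
E
```

```text
clock: 15.75
eef_pos: [580.7, -203.9, 130.6]
tool_rot: [-1.571, -0.001, 0.114]
force: [-0.4, -0.5, -0.8]
width: 24.4
t 15.8 pos [ 579.7 -203.4  129.2] rpy [-1.5697  0.0017  0.1138] w 24.5 F [-0.1  0.6 -0.9]
row xyz [-3.910e+01 -3.000e-01  3.697e+02] a [-0.0011 -0.0012 -0.0017] rows 7.4
```

View pics/w19c.png

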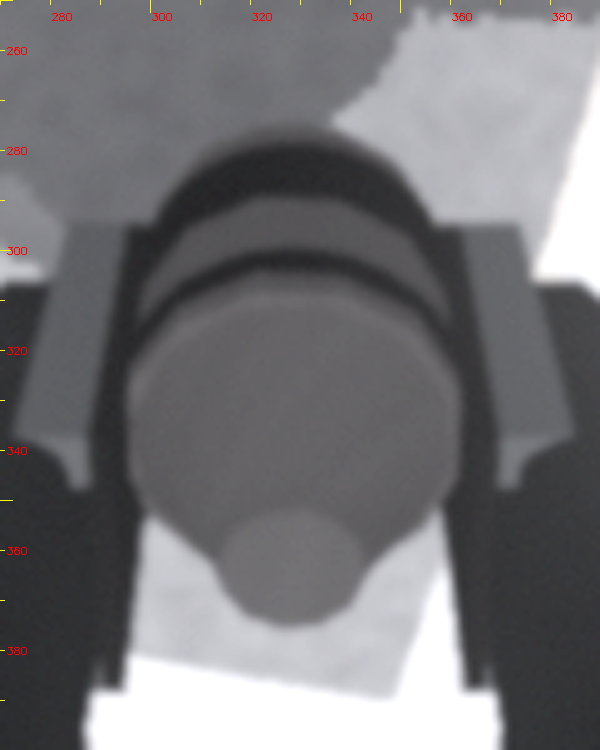

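```bash
python3 -m jog '[{"x":-39,"y":0,"z":370,"ax":0,"ay":-0.001,"az":-0.002,"grip":20},{"x":-39,"y":0,"z":370,"ax":0,"ay":-0.001,"az":-0.002,"grip":20},{"x":-39,"y":0,"z":370,"ax":0,"ay":-0.001,"az":-0.002,"grip":20},{"x":-39,"y":0,"z":370,"ax":0,"ay":-0.001,"az":-0.002,"grip":20},{"x":-39,"y":0,"z":370,"ax":0,"ay":-0.001,"az":-0.002,"grip":20}]'
python3 - <<'E'
from h import *
print(intool(328.2,363.6,-30.9,pickle.load(open("w19.pkl","rb"))))
go(498.9,159.4,130,0.115)
E
```

```text
clock: 16.3
eef_pos: [523.9, 41.8, 128.0]
tool_rot: [-1.57, 0.003, 0.114]
force: [0.7, 0.8, -0.7]
width: 24.2
[ -0.67026719 -30.9          4.72024961]
t 16.3 pos [523.9  41.8 128. ] rpy [-1.5705  0.0027  0.1143] w 24.2 F [ 0.7  0.8 -0.7]
row xyz [-11.4  -1.9 119.7] a [-0.0003 -0.0007 -0.0027] rows 2.4
```

```bash
python3 -m jog '[{"x":-10,"y":0,"z":50,"ax":0,"ay":0,"az":0,"grip":20},{"x":-10,"y":0,"z":95,"ax":0,"ay":0,"az":0,"grip":20},{"x":-10,"y":0,"z":110,"ax":0,"ay":0,"az":0,"grip":20},{"x":-10,"y":0,"z":110,"ax":0,"ay":0,"az":0,"grip":20},{"x":-10,"y":0,"z":110,"ax":0,"ay":0,"az":0,"grip":20}]';python3 -m jog '[{"x":0,"y":0,"z":0,"ax":0,"ay":0,"az":0,"grip":20},{"x":0,"y":0,"z":0,"ax":0,"ay":0,"az":0,"grip":20}]'
python3 - <<'E'
from h import *
go(498.9,159.4,60,0.115)
c=cam("wrist"); pickle.dump(c,open("w20.pkl","wb")); cv2.imwrite("pics/w20.png",c["img"][:,:,::-1])
E
```

```text
clock: 16.8
eef_pos: [502.7, 147.1, 128.6]
tool_rot: [-1.572, 0.001, 0.115]
force: [0.2, 0.0, -0.9]
width: 24.1
clock: 17.0
eef_pos: [503.7, 146.1, 129.5]
tool_rot: [-1.571, -0.001, 0.111]
force: [0.3, -0.2, -1.4]
width: 24.1
t 17.0 pos [503.7 146.1 129.5] rpy [-1.5715e+00 -5.0000e-04  1.1130e-01] w 24.1 F [ 0.3 -0.2 -1.4]
row xyz [-3.3 69.5 13.8] a [ 0.0007 -0.0037  0.0005] rows 1.4
```

View pics/w20.png

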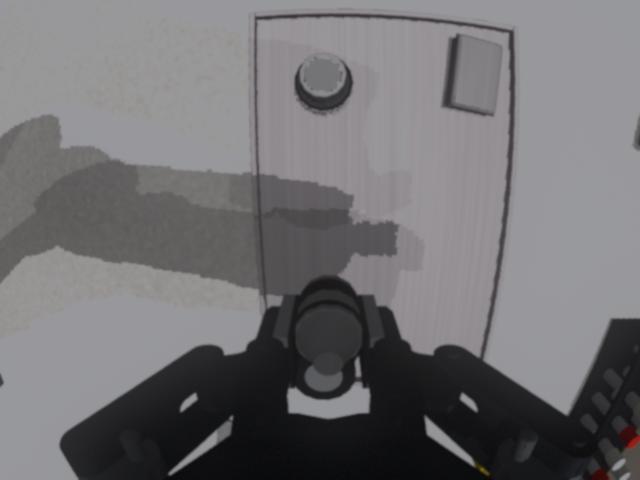

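Run:
```python
from h import *
crop("pics/w20.png",280,40,370,130,7,"pics/w20e.png")
crop("pics/w20.png",280,340,370,410,8,"pics/w20f.png")
```

```text
(no output)
```

View pics/w20e.png

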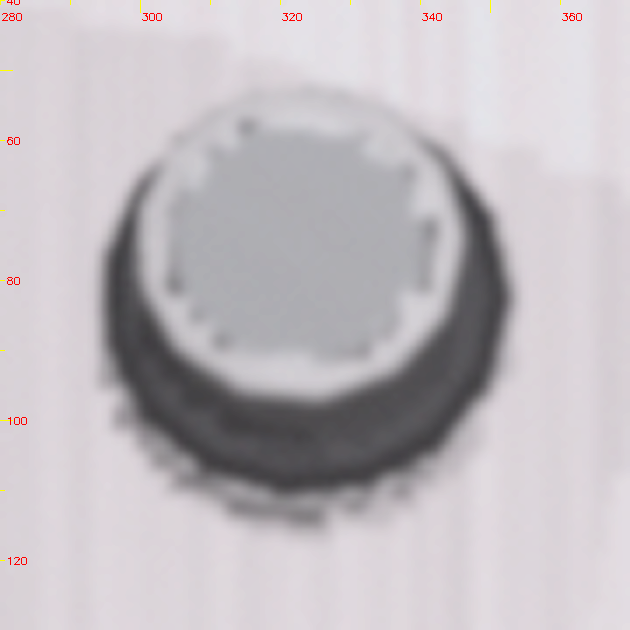

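View pics/w20f.png

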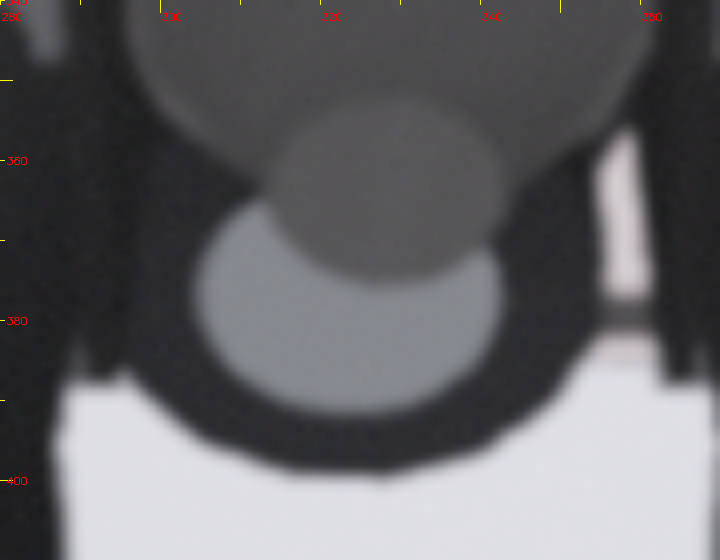

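Run:
```python
from h import *
c=pickle.load(open("w20.pkl","rb"))
e=onz(c,323.1,74.9,64);f=onz(c,323.6,376.9,70);n=onz(c,328.5,363.5,129.5+30.9)
print(e,f,n,"mid",(e+f)/2,"dist",np.linalg.norm((e-f)[:2]))
p,R,s=tool();m=(e+f)/2; print("shift tool",R.T@(m-n), "implied TCP target",p+(m-n))
```

```text
[488.04094931 250.91911185  64.        ] [507.63895072  73.36854386  70.        ] [502.19633582 149.66881725 160.4       ] mid [497.83995002 162.14382785  67.        ] dist 178.62890542081954
shift tool [-3.00833953 93.3933988  12.91460185] implied TCP target [499.32859786 158.9222204   36.24748616]
```

```bash
python3 -m jog '[{"x":-3.1,"y":30,"z":13.2,"ax":0,"ay":-0.004,"az":0,"grip":20},{"x":-3.1,"y":70,"z":13.2,"ax":0,"ay":-0.004,"az":0,"grip":20},{"x":-3.1,"y":92,"z":13.2,"ax":0,"ay":-0.004,"az":0,"grip":20},{"x":-3.1,"y":92,"z":13.2,"ax":0,"ay":-0.004,"az":0,"grip":20},{"x":-3.1,"y":92,"z":13.2,"ax":0,"ay":-0.004,"az":0,"grip":20}]';python3 -m jog '[{"x":0,"y":0,"z":0,"ax":0,"ay":0,"az":0,"grip":20},{"x":0,"y":0,"z":0,"ax":0,"ay":0,"az":0,"grip":20}]'
python3 - <<'E'
from h import *
go(499.1,159.1,21.1,0.115)
c=cam("wrist"); pickle.dump(c,open("w21.pkl","wb")); cv2.imwrite("pics/w21.png",c["img"][:,:,::-1])
E
```

```text
clock: 17.55
eef_pos: [499.4, 160.0, 38.0]
tool_rot: [-1.571, -0.001, 0.117]
force: [0.0, -0.2, -1.1]
width: 24.3
clock: 17.75
eef_pos: [500.0, 161.1, 39.1]
tool_rot: [-1.57, -0.004, 0.118]
force: [0.3, 0.3, -0.5]
width: 24.2
t 17.75 pos [500.  161.1  39.1] rpy [-1.5701 -0.0036  0.1183] w 24.2 F [ 0.3  0.3 -0.5]
row xyz [-1.2 18.  -1.9] a [-0.0007  0.0033  0.0036] rows 0.4
```

View pics/w21.png

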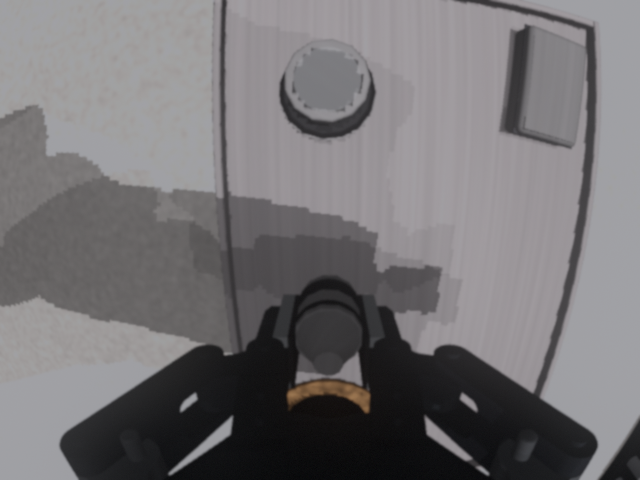

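```bash
python3 -m jog '[{"x":-1.1,"y":8,"z":-1.9,"ax":0,"ay":0.003,"az":0.003,"grip":20},{"x":-1.1,"y":14,"z":-1.9,"ax":0,"ay":0.003,"az":0.003,"grip":20},{"x":-1.1,"y":18,"z":-1.9,"ax":0,"ay":0.003,"az":0.003,"grip":20},{"x":-1.1,"y":18,"z":-1.9,"ax":0,"ay":0.003,"az":0.003,"grip":20}]'
python3 - <<'E'
from h import *
go(499.1,159.1,21.1,0.115)
c=cam("wrist"); pickle.dump(c,open("w22.pkl","wb")); cv2.imwrite("pics/w22.png",c["img"][:,:,::-1])
E
```

```text
clock: 18.2
eef_pos: [497.9, 158.9, 21.0]
tool_rot: [-1.569, 0.002, 0.115]
force: [-2.9, -1.1, 19.1]
width: 24.4
t 18.2 pos [497.9 158.9  21. ] rpy [-1.5694  0.0024  0.115 ] w 24.4 F [-2.9 -1.1 19.1]
row xyz [ 1.2 -0.1  0.1] a [-0.0014  0.     -0.0024] rows 0.0
```

```bash
python3 -m jog '[{"x":0,"y":-2.5,"z":0,"ax":0,"ay":0,"az":-0.002,"grip":20},{"x":1,"y":-2.5,"z":0,"ax":0,"ay":0,"az":-0.002,"grip":20},{"x":1,"y":-1,"z":0,"ax":0,"ay":0,"az":-0.002,"grip":20},{"x":1,"y":-1,"z":0,"ax":0,"ay":0,"az":-0.002,"grip":20}]'
python3 - <<'E'
from h import *
go(499.1,159.1,21.1,0.115)
E
```

```text
clock: 18.65
eef_pos: [499.4, 159.2, 21.0]
tool_rot: [-1.57, -0.0, 0.115]
force: [-1.4, -0.2, 8.0]
width: 23.9
t 18.65 pos [499.4 159.2  21. ] rpy [-1.5702e+00 -5.0000e-04  1.1550e-01] w 23.9 F [-1.4 -0.2  8. ]
row xyz [-0.4 -0.1 -0. ] a [-0.0006  0.0005  0.0005] rows 0.0
```

Good. Release (opening 45) and look.

```bash
python3 -m jog '[{"x":0,"y":0,"z":0,"ax":0,"ay":0,"az":0,"grip":44},{"x":0,"y":0,"z":0,"ax":0,"ay":0,"az":0,"grip":44},{"x":0,"y":0,"z":0,"ax":0,"ay":0,"az":0,"grip":44},{"x":0,"y":-20,"z":0,"ax":0,"ay":0,"az":0,"grip":44},{"x":0,"y":-60,"z":0,"ax":0,"ay":0,"az":0,"grip":60}]'; python3 -m jog '[{"x":0,"y":-45,"z":0,"ax":0,"ay":0,"az":0,"grip":80},{"x":0,"y":-85,"z":0,"ax":0,"ay":0,"az":0,"grip":80},{"x":0,"y":-85,"z":0,"ax":0,"ay":0,"az":0,"grip":80},{"x":0,"y":-85,"z":0,"ax":0,"ay":0,"az":0,"grip":80}]'
python3 - <<'E'
from h import *
c=cam("wrist"); pickle.dump(c,open("w23.pkl","wb")); cv2.imwrite("pics/w23.png",c["img"][:,:,::-1])
go(446,-280.5,150,0.115)
E
```

```text
clock: 19.15
eef_pos: [497.1, 158.4, 79.0]
tool_rot: [-1.572, 0.006, 0.115]
force: [0.6, 0.4, 0.2]
width: 57.1
clock: 19.55
eef_pos: [499.3, 159.5, 166.4]
tool_rot: [-1.57, -0.002, 0.116]
force: [-0.7, 0.8, -0.0]
width: 80.1
t 19.6 pos [498.5 159.2 165.3] rpy [-1.5704e+00  9.0000e-04  1.1610e-01] w 80.1 F [-0.2 -0.6 -1.1]
row xyz [-103.    15.2 -430.7] a [-0.0004  0.0011 -0.0009] rows 8.9
```

View pics/w23.png

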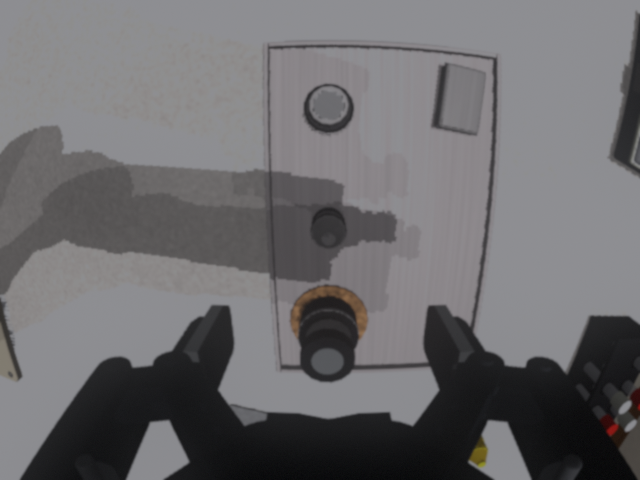

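Run:
```python
from h import *
crop("pics/w23.png",295,75,365,255,4,"pics/w23c.png")
```

```text
(no output)
```

View pics/w23c.png

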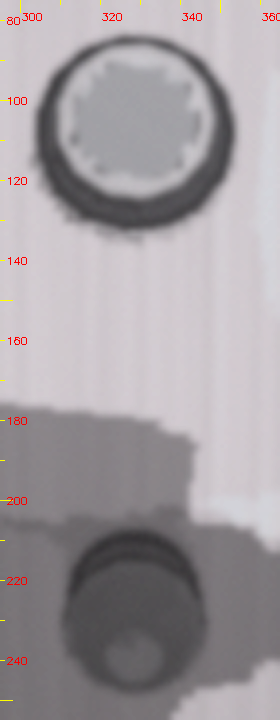

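Run:
```python
from h import *
c=pickle.load(open("w23.pkl","rb"))
e=onz(c,329.1,104.5,64);n=onz(c,328.75,239.2,52);f=onz(c,326.5,361.5,70)
print(e,n,f); m=(e+f)/2; d=(e-f)[:2]/np.linalg.norm((e-f)[:2]); r=(n-m)[:2]; print("along",r@d,"across(+x)",r@[d[1],-d[0]], "half",np.linalg.norm((e-f)[:2])/2)
print("bottle goal",n[:2]+70*np.array([d[1],-d[0]]), np.arctan2(-d[0],d[1]))
```

```text
[487.99236764 251.5366952   64.        ] [498.30320684 161.81797084  52.        ] [506.99505449  73.20017777  70.        ]
along -0.6331374633869244 across(+x) 0.746614216469007 half 89.67303880921534
bottle goal [567.9091686  169.23484941] 0.10615466868303737
```

```bash
python3 -m jog '[{"x":-103,"y":10,"z":-430,"ax":0,"ay":0,"az":0,"grip":80},{"x":-103,"y":10,"z":-430,"ax":0,"ay":0,"az":0,"grip":80},{"x":-103,"y":10,"z":-430,"ax":0,"ay":0,"az":0,"grip":80},{"x":-103,"y":10,"z":-430,"ax":0,"ay":0,"az":0,"grip":80},{"x":-103,"y":10,"z":-430,"ax":0,"ay":0,"az":0,"grip":80}]'
python3 - <<'E'
from h import *
go(446,-280.5,155,0.115)
E
```

```text
clock: 20.1
eef_pos: [467.6, -90.6, 158.4]
tool_rot: [-1.57, 0.003, 0.116]
force: [0.8, -0.6, -0.5]
width: 79.8
t 20.1 pos [467.6 -90.6 158.4] rpy [-1.5698  0.0034  0.116 ] w 79.8 F [ 0.8 -0.6 -0.5]
row xyz [ -43.5    3.3 -186.1] a [-0.001   0.001  -0.0034] rows 3.8
```

```bash
python3 -m jog '[{"x":-41,"y":3,"z":-176,"ax":0,"ay":0,"az":0,"grip":80},{"x":-41,"y":3,"z":-176,"ax":0,"ay":0,"az":0,"grip":80},{"x":-41,"y":3,"z":-176,"ax":0,"ay":0,"az":0,"grip":80},{"x":-41,"y":3,"z":-176,"ax":0,"ay":0,"az":0,"grip":80},{"x":-41,"y":3,"z":-176,"ax":0,"ay":0,"az":0,"grip":80}]'; python3 -m jog '[{"x":0,"y":0,"z":0,"ax":0,"ay":0,"az":0,"grip":80},{"x":0,"y":0,"z":0,"ax":0,"ay":0,"az":0,"grip":80}]'
python3 - <<'E'
from h import *
go(446,-280.5,155,0.115)
c=cam("wrist"); pickle.dump(c,open("w24.pkl","wb")); cv2.imwrite("pics/w24.png",c["img"][:,:,::-1])
crop("pics/w24.png",270,190,390,310,5,"pics/w24c.png")
E
```

```text
clock: 20.6
eef_pos: [446.3, -274.3, 155.5]
tool_rot: [-1.573, 0.003, 0.107]
force: [0.1, -0.1, 0.4]
width: 79.7
clock: 20.8
eef_pos: [448.5, -266.8, 155.8]
tool_rot: [-1.568, 0.002, 0.117]
force: [1.0, 0.5, 0.2]
width: 80.0
t 20.8 pos [ 448.5 -266.8  155.8] rpy [-1.568   0.0019  0.1172] w 80.0 F [1.  0.5 0.2]
row xyz [ -4.1   0.8 -13.3] a [-0.0028  0.0022 -0.0019] rows 0.3
```

View pics/w24c.png

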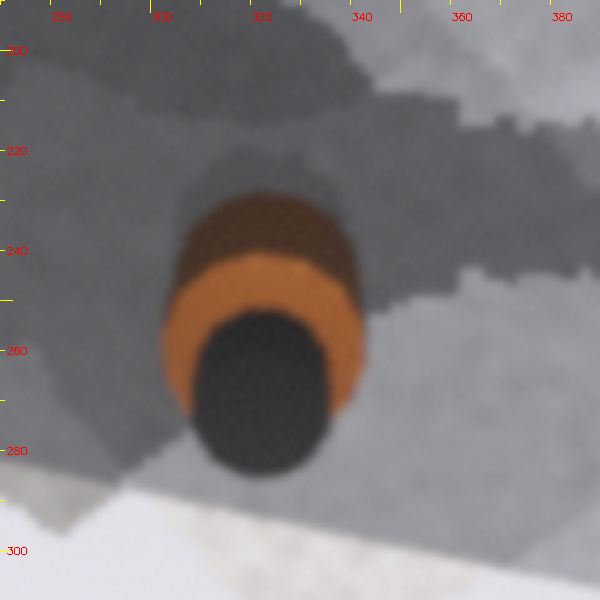

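Run:
```python
from h import *
c=pickle.load(open("w24.pkl","rb"))
P=onz(c,322.4,272.2,63);print(P)
for z,r in ((63,9.5),(39,15)):
  q=proj(c,ring(P[0],P[1],z,r)); print(z,((q-[270,190])*5).min(0).round(),((q-[270,190])*5).max(0).round())
go(P[0]+.7,P[1]-1.5,60,0.115)
```

```text
[ 444.89582463 -280.4905485    63.        ]
63 [189. 342.] [335. 478.]
39 [160. 247.] [371. 446.]
t 20.85 pos [ 448.8 -266.6  156.1] rpy [-1.5684e+00  1.4000e-03  1.1800e-01] w 79.9 F [ 0.2 -0.1  0.3]
row xyz [ -4.9  96.1 -15.1] a [-0.0024  0.003  -0.0014] rows 1.9
```

```bash
python3 -m jog '[{"x":-4.9,"y":20,"z":-15,"ax":-0.002,"ay":0.003,"az":0,"grip":80},{"x":-4.9,"y":60,"z":-15,"ax":-0.002,"ay":0.003,"az":0,"grip":75},{"x":-4.9,"y":106,"z":-15,"ax":-0.002,"ay":0.003,"az":0,"grip":65},{"x":-4.9,"y":106,"z":-15,"ax":-0.002,"ay":0.003,"az":0,"grip":60},{"x":-4.9,"y":106,"z":-15,"ax":-0.002,"ay":0.003,"az":0,"grip":60}]';python3 -m jog '[{"x":0,"y":0,"z":0,"ax":0,"ay":0,"az":0,"grip":60},{"x":0,"y":0,"z":0,"ax":0,"ay":0,"az":0,"grip":60}]'
python3 - <<'E'
from h import *
go(445.6,-282,22,0.115)
c=cam("wrist"); pickle.dump(c,open("w25.pkl","wb")); cv2.imwrite("pics/w25.png",c["img"][:,:,::-1])
E
```

```text
clock: 21.35
eef_pos: [445.5, -282.9, 50.9]
tool_rot: [-1.571, 0.002, 0.114]
force: [0.9, -1.0, 1.1]
width: 60.3
clock: 21.55
eef_pos: [447.4, -284.7, 53.4]
tool_rot: [-1.575, -0.004, 0.113]
force: [-0.0, 0.2, 0.1]
width: 59.9
t 21.55 pos [ 447.4 -284.7   53.4] rpy [-1.5752 -0.0036  0.1133] w 59.9 F [-0.   0.2  0.1]
row xyz [-1.6 31.4  3. ] a [ 0.0044 -0.0017  0.0036] rows 0.6
```

View pics/w25.png

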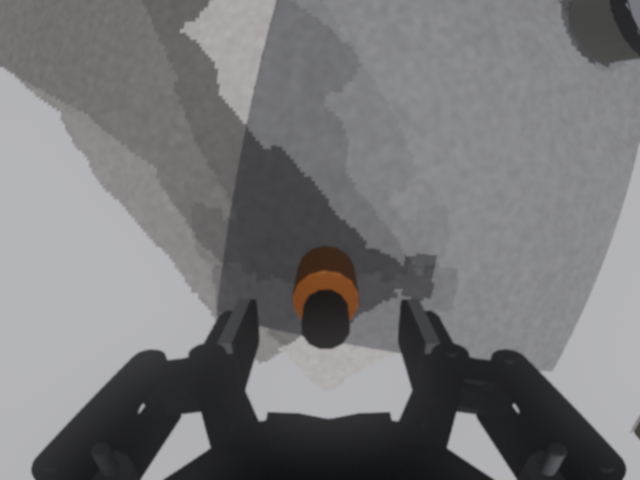

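```bash
python3 -m jog '[{"x":-1.4,"y":15,"z":1.5,"ax":0.003,"ay":-0.002,"az":0.003,"grip":60},{"x":-1.4,"y":30,"z":1.5,"ax":0.003,"ay":-0.002,"az":0.003,"grip":60},{"x":-1.4,"y":30,"z":1.5,"ax":0.003,"ay":-0.002,"az":0.003,"grip":50},{"x":-1.4,"y":30,"z":1.5,"ax":0.003,"ay":-0.002,"az":0.003,"grip":22},{"x":-1.4,"y":30,"z":1.5,"ax":0.003,"ay":-0.002,"az":0.003,"grip":22}]';python3 -m jog '[{"x":0,"y":0,"z":0,"ax":0,"ay":0,"az":0,"grip":22},{"x":0,"y":0,"z":0,"ax":0,"ay":0,"az":0,"grip":22}]'
python3 - <<'E'
from h import *
go(445.6,-282,22,0.115)
c=cam("wrist"); pickle.dump(c,open("w26.pkl","wb")); cv2.imwrite("pics/w26.png",c["img"][:,:,::-1])
E
python3 -m jog '[{"x":0,"y":-20,"z":0,"ax":0,"ay":0,"az":0,"grip":22},{"x":0,"y":-65,"z":0,"ax":0,"ay":0,"az":0,"grip":22},{"x":0,"y":-115,"z":0,"ax":0,"ay":0,"az":0,"grip":22},{"x":0,"y":-125,"z":0,"ax":0,"ay":0,"az":0,"grip":22},{"x":0,"y":-125,"z":0,"ax":0,"ay":0,"az":0,"grip":22}]'
python3 - <<'E'
from h import *
c=cam("wrist"); pickle.dump(c,open("w27.pkl","wb")); cv2.imwrite("pics/w27.png",c["img"][:,:,::-1])
crop("pics/w27.png",270,270,390,420,5,"pics/w27c.png")
go(568,168,150,0.115)
E
```

```text
clock: 22.1
eef_pos: [444.3, -283.1, 21.5]
tool_rot: [-1.57, 0.002, 0.114]
force: [-0.6, -0.5, -0.5]
width: 28.1
clock: 22.3
eef_pos: [444.5, -283.0, 21.4]
tool_rot: [-1.57, 0.002, 0.115]
force: [-0.8, 0.7, 2.7]
width: 28.3
t 22.3 pos [ 444.5 -283.    21.4] rpy [-1.5701  0.0023  0.1146] w 28.3 F [-0.8  0.7  2.7]
row xyz [ 1.2 -0.6  0.9] a [-0.0007 -0.0004 -0.0023] rows 0.0
clock: 22.85
eef_pos: [445.8, -283.4, 147.9]
tool_rot: [-1.572, -0.001, 0.115]
force: [0.3, -0.1, -0.8]
width: 28.2
t 22.9 pos [ 444.8 -282.6  146.2] rpy [-1.5698  0.0019  0.1151] w 28.5 F [-0.  -0.3 -0.6]
row xyz [174.1  -3.7 433.5] a [-0.0009  0.0001 -0.0019] rows 9.3
```

View pics/w27c.png

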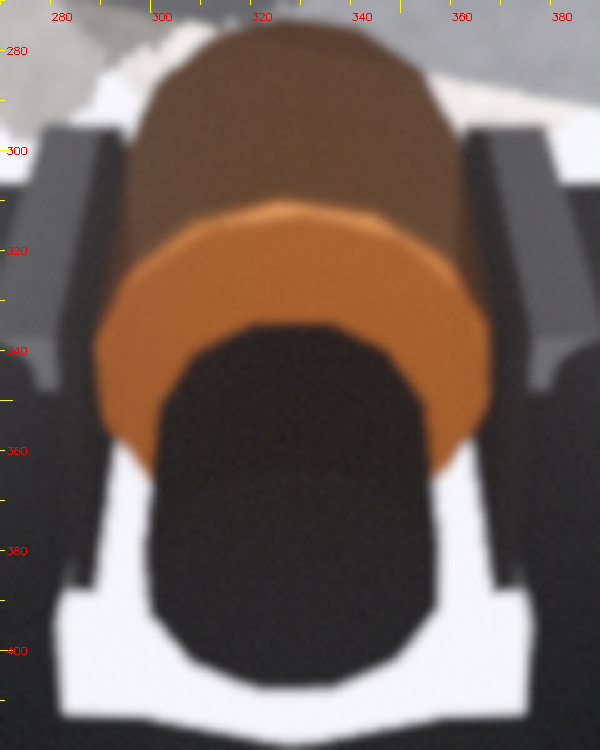

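```bash
python3 -m jog '[{"x":174,"y":0,"z":432,"ax":0,"ay":0,"az":-0.002,"grip":22},{"x":174,"y":0,"z":432,"ax":0,"ay":0,"az":-0.002,"grip":22},{"x":174,"y":0,"z":432,"ax":0,"ay":0,"az":-0.002,"grip":22},{"x":174,"y":0,"z":432,"ax":0,"ay":0,"az":-0.002,"grip":22},{"x":174,"y":0,"z":432,"ax":0,"ay":0,"az":-0.002,"grip":22}]'
python3 - <<'E'
from h import *
go(568.3,167.2,146,0.115)
E
```

```text
clock: 23.4
eef_pos: [509.7, -39.8, 143.9]
tool_rot: [-1.569, 0.005, 0.114]
force: [1.3, 0.3, -1.7]
width: 28.6
t 23.4 pos [509.7 -39.8 143.9] rpy [-1.5691  0.0049  0.1143] w 28.6 F [ 1.3  0.3 -1.7]
row xyz [ 81.8  -2.2 198.9] a [-0.0017 -0.0007 -0.0049] rows 4.3
```

```bash
python3 -m jog '[{"x":78,"y":0,"z":189,"ax":0,"ay":0,"az":0,"grip":22},{"x":78,"y":0,"z":189,"ax":0,"ay":0,"az":0,"grip":22},{"x":78,"y":0,"z":189,"ax":0,"ay":0,"az":0,"grip":22},{"x":78,"y":0,"z":189,"ax":0,"ay":0,"az":0,"grip":22},{"x":78,"y":0,"z":189,"ax":0,"ay":0,"az":0,"grip":22}]'; python3 -m jog '[{"x":0,"y":0,"z":0,"ax":0,"ay":0,"az":0,"grip":22},{"x":0,"y":0,"z":0,"ax":0,"ay":0,"az":0,"grip":22},{"x":0,"y":0,"z":0,"ax":0,"ay":0,"az":0,"grip":22}]'
python3 - <<'E'
from h import *
go(568.3,167.2,22.4,0.115)
c=cam("wrist"); pickle.dump(c,open("w28.pkl","wb")); cv2.imwrite("pics/w28.png",c["img"][:,:,::-1])
E
```

```text
clock: 23.9
eef_pos: [566.0, 164.2, 143.0]
tool_rot: [-1.565, 0.003, 0.126]
force: [-0.3, 0.6, 0.1]
width: 28.6
clock: 24.2
eef_pos: [566.1, 152.4, 145.4]
tool_rot: [-1.571, 0.003, 0.111]
force: [-0.9, -0.0, 0.2]
width: 28.5
t 24.2 pos [566.1 152.4 145.4] rpy [-1.5708  0.0029  0.1113] w 28.5 F [-0.9 -0.   0.2]
row xyz [  4.2 123.   14.5] a [ 0.     -0.0037 -0.0029] rows 2.5
```

View pics/w28.png

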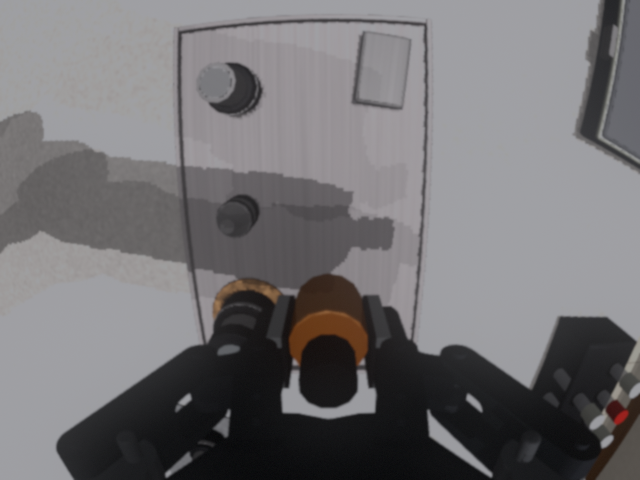

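```bash
python3 -m jog '[{"x":4,"y":20,"z":14,"ax":0,"ay":-0.003,"az":-0.003,"grip":22},{"x":4,"y":60,"z":14,"ax":0,"ay":-0.003,"az":-0.003,"grip":22},{"x":4,"y":100,"z":14,"ax":0,"ay":-0.003,"az":-0.003,"grip":22},{"x":4,"y":106,"z":14,"ax":0,"ay":-0.003,"az":-0.003,"grip":22},{"x":4,"y":106,"z":14,"ax":0,"ay":-0.003,"az":-0.003,"grip":22}]'; python3 -m jog '[{"x":0,"y":0,"z":0,"ax":0,"ay":0,"az":0,"grip":22},{"x":0,"y":0,"z":0,"ax":0,"ay":0,"az":0,"grip":22},{"x":0,"y":0,"z":0,"ax":0,"ay":0,"az":0,"grip":22}]'
python3 - <<'E'
from h import *
go(568.3,167.2,22.4,0.115)
c=cam("wrist"); pickle.dump(c,open("w29.pkl","wb")); cv2.imwrite("pics/w29.png",c["img"][:,:,::-1])
E
```

```text
clock: 24.75
eef_pos: [568.4, 167.8, 39.6]
tool_rot: [-1.57, 0.0, 0.116]
force: [0.2, -0.4, -0.0]
width: 28.4
clock: 25.05
eef_pos: [570.1, 169.5, 41.9]
tool_rot: [-1.569, -0.005, 0.118]
force: [-0.0, 0.2, -0.7]
width: 28.6
t 25.05 pos [570.1 169.5  41.9] rpy [-1.5689 -0.0049  0.1176] w 28.6 F [-0.   0.2 -0.7]
row xyz [-2.2 19.5 -2.2] a [-0.0019  0.0026  0.0049] rows 0.4
```

View pics/w29.png

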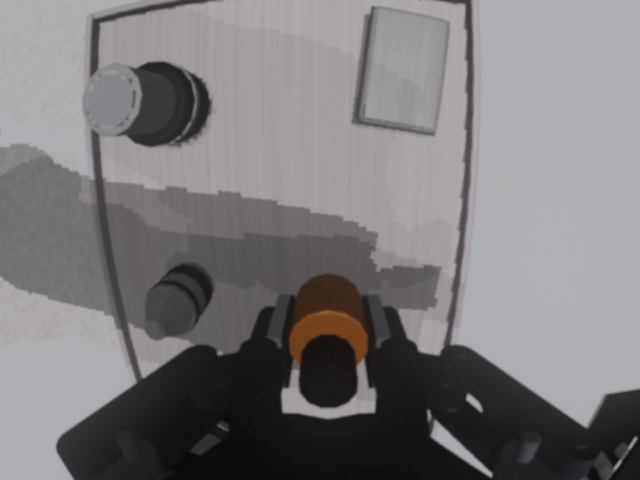

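Run:
```python
from h import *
c=pickle.load(open("w29.pkl","rb"))
crop("pics/w29.png",130,250,230,350,6,"pics/w29n.png")
n=onz(c,156,329.5,52); b=onz(c,328.2,381.5,83.5); print(n,b,(b-n)[:2],"want",70*np.cos(.113),70*np.sin(.113))
```

```text
[499.04436697 162.85111075  52.        ] [568.24245779 173.891192    83.5       ] [69.19809082 11.04008125] want 69.55356035243709 7.893176945938285
```

View pics/w29n.png

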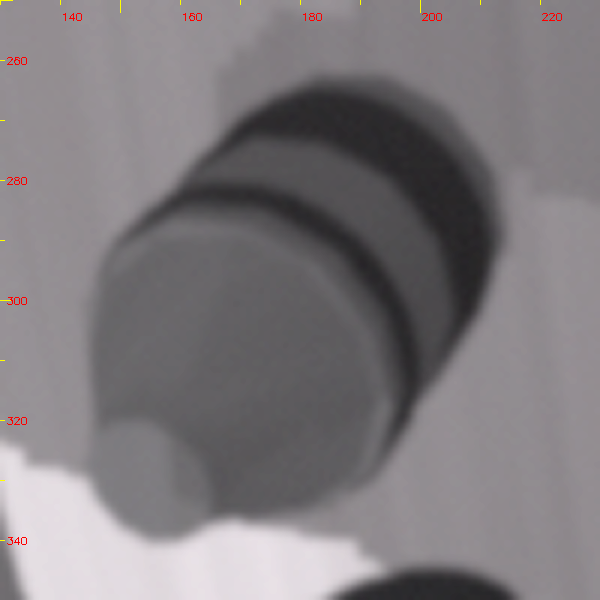

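```bash
python3 -m jog '[{"x":-1.2,"y":8,"z":-2.6,"ax":-0.001,"ay":0.002,"az":0.004,"grip":22},{"x":-1.2,"y":15,"z":-2.6,"ax":-0.001,"ay":0.002,"az":0.004,"grip":22},{"x":-1.2,"y":19,"z":-2.6,"ax":-0.001,"ay":0.002,"az":0.004,"grip":22},{"x":-1.2,"y":19,"z":-2.6,"ax":-0.001,"ay":0.002,"az":0.004,"grip":22}]'
python3 - <<'E'
from h import *
go(569,167,22.4,0.115)
E
```

```text
clock: 25.5
eef_pos: [567.8, 166.3, 22.3]
tool_rot: [-1.57, 0.003, 0.115]
force: [-3.5, -1.1, 15.2]
width: 28.8
t 25.5 pos [567.8 166.3  22.3] rpy [-1.5697  0.003   0.1151] w 28.8 F [-3.5 -1.1 15.2]
row xyz [ 1.3 -0.1  0.6] a [-0.0011  0.0001 -0.003 ] rows 0.0
```

```bash
python3 -m jog '[{"x":0,"y":-2.5,"z":0,"ax":0,"ay":0,"az":-0.003,"grip":22},{"x":1,"y":-2.5,"z":0.5,"ax":0,"ay":0,"az":-0.003,"grip":22},{"x":1,"y":-1,"z":0.5,"ax":0,"ay":0,"az":-0.003,"grip":22},{"x":1,"y":-1,"z":0.5,"ax":0,"ay":0,"az":-0.003,"grip":22}]'
python3 - <<'E'
from h import *
go(569,167,22.4,0.115)
E
```

```text
clock: 25.9
eef_pos: [569.3, 167.3, 22.4]
tool_rot: [-1.57, -0.001, 0.116]
force: [-0.7, -0.3, 5.8]
width: 28.2
t 25.9 pos [569.3 167.3  22.4] rpy [-1.5702e+00 -1.2000e-03  1.1560e-01] w 28.2 F [-0.7 -0.3  5.8]
row xyz [-0.3 -0.  -0.3] a [-0.0006  0.0006  0.0012] rows 0.0
```

```bash
python3 -m jog '[{"x":0,"y":0,"z":0,"ax":0,"ay":0,"az":0,"grip":46},{"x":0,"y":0,"z":0,"ax":0,"ay":0,"az":0,"grip":46},{"x":0,"y":0,"z":0,"ax":0,"ay":0,"az":0,"grip":46},{"x":0,"y":-20,"z":0,"ax":0,"ay":0,"az":0,"grip":46},{"x":0,"y":-65,"z":0,"ax":0,"ay":0,"az":0,"grip":46}]'; python3 -m jog '[{"x":-10,"y":-50,"z":0,"ax":0,"ay":0,"az":0,"grip":80},{"x":-35,"y":-90,"z":0,"ax":0,"ay":0,"az":0,"grip":80},{"x":-35,"y":-130,"z":0,"ax":0,"ay":0,"az":0,"grip":80},{"x":-35,"y":-130,"z":0,"ax":0,"ay":0,"az":0,"grip":80},{"x":-35,"y":-130,"z":0,"ax":0,"ay":0,"az":0,"grip":80}]'; python3 -m jog '[{"x":0,"y":0,"z":0,"ax":0,"ay":0,"az":0,"grip":80},{"x":0,"y":0,"z":0,"ax":0,"ay":0,"az":0,"grip":80},{"x":0,"y":0,"z":0,"ax":0,"ay":0,"az":0,"grip":80}]'
python3 - <<'E'
from h import *
for n in ("wrist","side","scene"):
    c=cam(n); pickle.dump(c,open(f"end_{n}.pkl","wb")); cv2.imwrite(f"pics/end_{n}.png",c["img"][:,:,::-1])
crop("pics/end_wrist.png",250,70,450,370,2,"pics/ew.png")
E
```

```text
clock: 26.4
eef_pos: [566.2, 166.6, 84.5]
tool_rot: [-1.572, 0.007, 0.115]
force: [1.1, -0.4, 0.6]
width: 45.8
clock: 26.9
eef_pos: [534.5, 163.5, 217.8]
tool_rot: [-1.57, -0.003, 0.116]
force: [-0.4, 0.9, -0.4]
width: 80.3
clock: 27.2
eef_pos: [533.6, 162.8, 215.8]
tool_rot: [-1.571, 0.001, 0.115]
force: [-1.0, -0.2, -0.1]
width: 80.1
```

View pics/end_wrist.png

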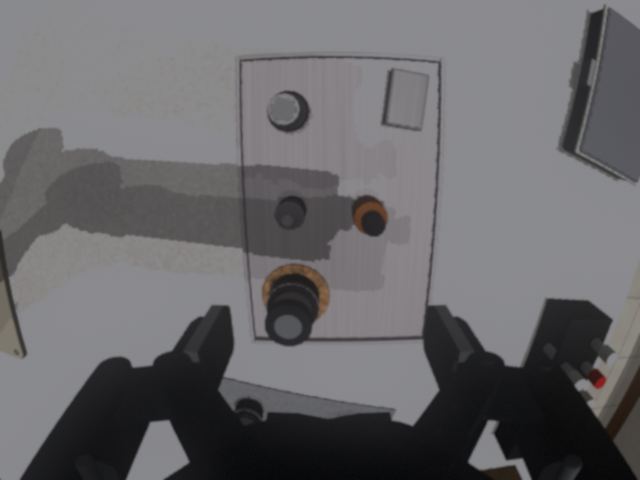

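View pics/end_scene.png

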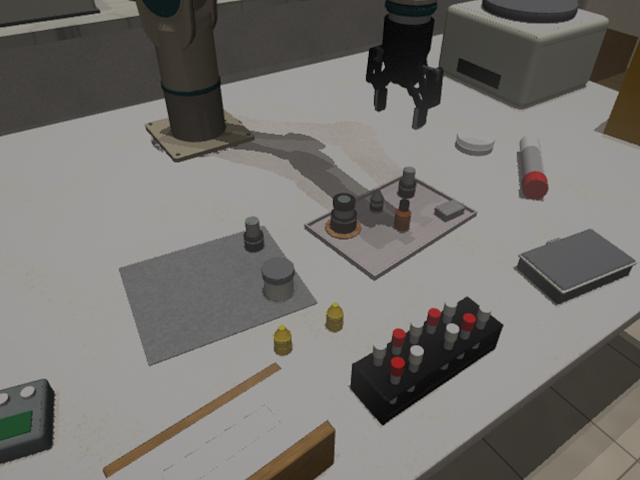

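View pics/end_side.png

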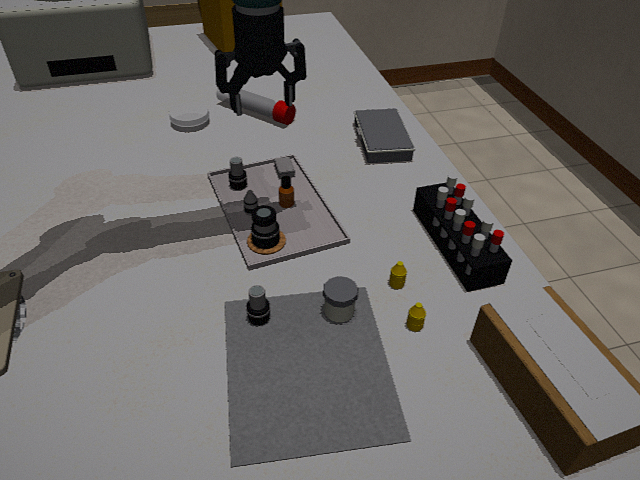

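Run:
```python
from h import *
crop("pics/end_wrist.png",260,80,400,250,4,"pics/ew1.png")
```

```text
(no output)
```

View pics/ew1.png

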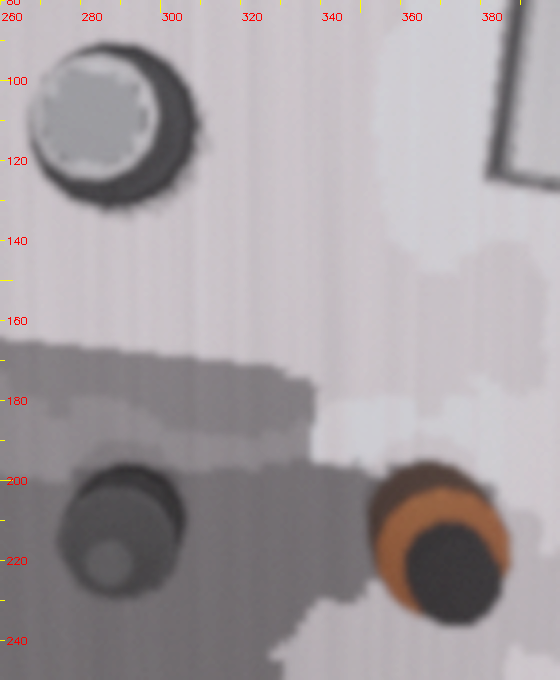

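Run:
```python
from h import *
c=pickle.load(open("end_wrist.pkl","rb"))
e=onz(c,283.5,109.25,64);n=onz(c,287.25,220.75,52);b=onz(c,374,225,64);f=onz(c,288,327,70)
print(e,n,b,f)
q=(proj(c,ring(b[0],b[1],64,9.5))-[260,80])*4; print(q.min(0),q.max(0),"seen right 503 bottom 627")
d=(e-f)[:2];d/=np.linalg.norm(d);x=np.array([d[1],-d[0]]);m=(e+f)/2
print("obj along/across",(n-m)[:2]@d,(n-m)[:2]@x,"bottle along/across",(b-n)[:2]@d,(b-n)[:2]@x)
```

```text
[488.07391869 251.0260157   64.        ] [498.29233214 161.9048521   52.        ] [567.69450764 169.54016698  64.        ] [507.65714648  73.19414041  70.        ]
[408.1987122  533.11902747] [503.40616275 626.09442933] seen right 503 bottom 627
obj along/across -0.25071044515817115 0.4017708655042902 bottle along/across -0.007357170721039807 69.82091336600344
```

All measured within about 1 mm. Handing in.

```bash
python3 -c "
from cell import *
print(finish_job()); print(read_state()['clock'])"
```

```text
the job is handed in; nothing more can be done
None
the job is handed in; nothing more can be done
```

The kit is complete and handed in at about 27 s of the 112 s allowed. I placed the parts in the order asked: condenser, filter, objective, then oil bottle.

Last checks, all from the wrist camera with the gripper clear:

| Part | Check | Result |
|---|---|---|
| Condenser | offset from the pad centre | about 0.5 mm |
| Filter | offset from the condenser axis | about 0.7 mm |
| Objective | offset from the midpoint, along the row and across it | 0.3 mm and 0.4 mm |
| Bottle | distance behind the objective, and squareness to the row | 69.8 mm, square to within 0.1 mm |

- **Left in place:** The tray eyepiece, duplicate eyepiece, jar, tin and yellow look-alikes look unmoved in the final pictures. I only measured the tray eyepiece; it was within 1 mm of where it started.
- **Forces:** The highest contact force I read at the wrist was about 19 N, when setting the objective down.
- **Disagreement:** The side camera disagreed with the scene and wrist cameras by 3–8 mm in y. I worked from the wrist camera, which agreed with the pad's size and, to within about 2 mm, with the 180 mm row length. The arm's own position reading was about 1 mm off the picture in x, and I allowed for that when placing.

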